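# Stack two sample trays on the cam lift and hold it at full lift

## Robot

A 7-joint arm with a two-finger parallel gripper is mounted at the origin on the work surface. World frame = base frame: x ahead of the robot, y to its left, z up, the work surface at z = 0. Lengths are in m, angles in rad, forces in N, time in s.
With the tool pointing down it reaches from about 0.4 to 0.875 m from the base axis. Payload 19.3 kg.
Tool frame: the origin (TCP) lies midway between the tips of the shut fingers; the grasp point (between the pads) lies 19 mm behind it; z points along the fingers, y is the direction in which the jaws open and shut (so a half turn about z gives the same grasp; the last joint's range is limited). The gripper opens to 85 mm and grips with 20 to 120 N. Pads are 22 mm wide; open, the fingers measure 114 mm over their backs; the gripper's body (76 mm by 85 mm) begins 54 mm behind the grasp point. The pads swing forward as they close: fully open they stand 13 mm farther back than shut.
Start: joints at [-1.396, 0.521, -0.036, 1.599, 0.021, 1.021, -0.113], TCP at [0.151, 0.606, 0.206] pointing down, gripper open.
Joint ranges: [-2.91, 2.91], [-0.3, 2.13], [-1.5, 1.42], [0.17, 2.43], [-1.26, 4.41], [0.16, 1.93], [-2.52, 2.52]. Speed limits (rad/s): [1.89, 1.89, 2.39, 2.39, 3.01, 3.01, 3.01].

## Interface

Orientations are given as [roll, pitch, yaw] about the fixed x, y, z axes, in that order (R = Rz(yaw) Ry(pitch) Rx(roll)).
In Python, from workcell import bot gives the robot as it stands.
- The arm moves only by the tool servo_tool, never from a script. Its argument "plan" is a list of rows, each a list of 5 numbers: the shift along the world's x, y, z in mm, then the turn about the world's z in rad, then the gripper's target within -1 to 1 (shut at 1, half-way at 0, fully open at -1). In form: [[tx, ty, tz, yaw, jaw], ...]. A call has exactly 10 rows; each row is the pose to reach, as a shift and turn from the pose commanded when the call began; what a row does not reach only later rows make up. A row lasts 1/12 s, in which the tool goes at most 41.7 mm and 7.16 degrees, less where a joint would pass 70% of its speed; a pose out of reach is approached as far as the arm can. A call with a gripper value outside its range is refused whole. The fingers move at their own pace and stop on an object; "squeeze" is the grip in N (left out, the last holds). Time passes only in rows, so rows that repeat a pose let the fingers close, or fill a call up. It gives the time, the measured TCP pose, the force and the opening at its end, in the units of the state.
- bot.observe(): the state, without advancing time (a new reading comes with each control period).
- bot.grab_frame(name): name is "scene" or "top"; returns the picture (400x640x3 uint8, blue, green, red); there is no depth.
- bot.calibration(name): a dict with "fx", "fy", "cx", "cy" (pixels), "T" (4x4, takes a point from camera to world coordinates). Camera axes: x right, y down, z forward; pixel columns grow to the right and rows downward; lengths in m; the calibration is good to about 2 mm. A picture is of the moment at which its call begins. calibration takes no time and is no camera call.
- bot.job_done(): hands the job in, once; it reports no verdict.
The state is a dict: "clock": time; "qpos": joint angles; "qd": joint speeds; "joint_efforts": joint torques, N m; "position": TCP position; "tool_rot": TCP orientation; "force": force on the tool from outside, world axes, zero at the start; "moment": the same for the moment, N m; "grip_width": finger opening in m.
Only numpy, scipy, OpenCV 4.12 (cv2) and the standard library are available. Lean on these libraries where they do the work, as an engineer would, in place of code of your own. Each camera call takes 0.05 s, during which the arm holds its last target.

## Task

Load the cam lift: with its lever down, put the blue sample tray squarely on the middle of the deck, let go, then put the white tray squarely on top of it so that the two make one flush pile. Then take the red handle, swing the lever up to the cam's highest lift point, where it stands upright, and finish while still holding it there, since the spring would drop it. Keep the pile square and leave everything else on the bench where it is.

Things in the scene. Friction and masses are not known exactly. Their poses are not given: they have to be found in the camera images.
- lift: Fixed hand-operated cam lift: aluminium base 150 x 110 mm, grey cheeks, flat deck on top, brass eccentric below it, lever on its left (+y) side. Origin: centre of the base's underside, on the bench, straight below the deck's centre and the shaft; z up; x along the deck's long side, y along the lever's shaft, towards the lever.
- deck (a point): Centre of the flat top of the deck (aluminium, 124 x 72 mm, with a flush black rubber pad 112 x 60 mm). x along its long side, y along its short side, z up. 93 mm above the bench when down; it rises straight up 12.8 mm to the highest lift point. No rims or guides: trays simply rest on it.
- lever (a joint): Angle (rad) of the cam and lever. 0 = rest stop, deck down, lever leaning to the lift's +x, 1.2 rad (69 deg) off upright. Grows as the handle is brought up and over towards -x. 1.2 = upright = highest lift; past it the deck sinks again; end stop 1.65. A return spring (0.12 Nm at 0, 0.60 Nm at 1.2: about 5 N at the handle) drives it back to 0 when let go.
- pivot (a point): Point of the lever: flat steel arm 16 mm wide and 8 mm thick, 60 mm to the +y side of the lift's centre, carrying a red cross handle. The point lies on the shaft axis in the lift's middle plane, 50 mm above the bench. The lever's z axis runs along the arm from shaft to handle (vertical at the highest lift), its y axis along the shaft and along the handle.
- handle (a point): Middle of the red round cross handle: diameter 16 mm, 62 mm long, along the shaft (lift's y), black end knob of diameter 22 mm. 120 mm from the shaft axis, 95 mm to +y of the lift's middle plane; 93 mm above the bench at rest (112 mm to +x of the shaft), 170 mm and right over the shaft when upright. Clear of the arm for 31 mm each side of the point. It can turn between gripping pads.
- tray_blue: Loose blue sample tray, flat solid block 110 x 58 x 20 mm (x, y, z) with 6 x 3 white wells marked on its flat top, 85 to 170 g. Origin: centre of its underside; x along its length.
- tray_white: Loose white sample tray, same size, mass and axes as the blue one, with grey wells. Blue and white may swap places.
- tray_yellow: Spare yellow tray of the same size, not part of the job. Origin: centre of its underside.
- bottle_a: Bystander: clear bottle with blue cap, diameter 60, 110 mm tall. Origin: centre of its underside.
- bottle_b: Bystander: amber bottle with blue cap, diameter 68, 130 mm tall. Origin: centre of its underside.
- beaker: Bystander: glass beaker, diameter 64, 75 mm tall. Origin: centre of its underside.
- marker: Bystander: black and green marker pen lying down, about 120 x 15 x 15 mm, length along its x. Origin: on its underside, 50 mm from its black end.
- vial_jar: Bystander: small amber jar with white cap, diameter 40, 50 mm tall. Origin: centre of its underside.

How it is judged:
On the way, in this order (a step that is already met when the one before it is completed fails the run):
1. the blue tray lies squarely on the deck, let go, with the lever down (x of tray_blue in the frame of deck between -0.01 and 0.01 m and y of tray_blue in the frame of deck between -0.01 and 0.01 m and z of tray_blue in the frame of deck between -0.003 and 0.004 m and angle between the x axis of tray_blue and the x axis of deck, either way round below 0.12 rad and angle between tray_blue's own z axis and vertical below 0.05 rad and contact force between each of the arm, the fingers and tray_blue below 0.2 N and linear speed of tray_blue below 0.02 m/s and value of joint lever below 0.15 rad), for 0.2 s.
2. the white tray lies squarely on the blue one, let go, with the lever still down (all of step 1 and horizontal distance between tray_white and tray_blue below 0.008 m and z of tray_white in the frame of tray_blue between 0.017 and 0.023 m and angle between the x axis of tray_white and the x axis of tray_blue, either way round below 0.1 rad and angle between tray_white's own z axis and vertical below 0.05 rad and contact force between each of the arm, the fingers and tray_white below 0.2 N and linear speed of tray_white below 0.02 m/s), for 0.2 s.
At the end, for the whole second after the job is handed in: Fingers hold the lever still (over 1 N) within 0.12 rad of upright (joint 1.2). Blue tray flat on the deck, within 10 mm of its centre each way and 0.12 rad of square; white tray flat on blue within 8 mm and 0.10 rad; trays untouched and at rest (x of tray_blue in the frame of deck between -0.01 and 0.01 m and y of tray_blue in the frame of deck between -0.01 and 0.01 m and z of tray_blue in the frame of deck between -0.003 and 0.004 m and angle between the x axis of tray_blue and the x axis of deck, either way round below 0.12 rad and angle between each of tray_blue, tray_white's own z axis and vertical below 0.05 rad and horizontal distance between tray_white and tray_blue below 0.008 m and z of tray_white in the frame of tray_blue between 0.017 and 0.023 m and angle between the x axis of tray_white and the x axis of tray_blue, either way round below 0.1 rad and contact force between each of the arm, the fingers and tray_blue below 0.2 N and contact force between each of the arm, the fingers and tray_white below 0.2 N and linear speed of each of tray_blue, tray_white below 0.02 m/s and value of joint lever between 1.08 and 1.32 rad and velocity of joint lever between -0.1 and 0.1 rad/s and contact force between the fingers and lever above 1 N and height (world z) of deck above 0.1035 m); the arm keeps its last pose, push and grip.
It fails at once if a bystander (spare tray, bottle, beaker, marker, jar) is pushed more than 30 mm or tipped over (distance of any of tray_yellow, bottle_a, bottle_b, beaker, marker, vial_jar from where it was at the start of the episode above 0.03 m or angle between any of tray_yellow, bottle_a, bottle_b, beaker, marker, vial_jar's own z axis and vertical above 0.5 rad).
It also fails if it takes over 69 s, if anything falls off the work surface, if the arm or the gripper's body presses on something with over 40 N, if the wrist force passes 120 N, or if a joint passes its speed limit or range.

## Working session

There is one attempt and no reset: what is moved stays moved. The work goes in short steps, Python scripts to look and compute and a tool call to move; the robot and the scene stay as the last step left them, time stands still between calls to the robot, and variables do not carry over. Pictures are saved under pics/ and viewed, and the job is handed in when it is done.

Besides the shell and the picture viewer there is one more tool, called as name(argument=value, ...), one argument or row to a line, values as JSON. servo_tool: Moves the arm, as the interface text tells. Its arguments: {"type":"object","properties":{"plan":{"type":"array","items":{"type":"array","items":{"type":"number"}}},"squeeze":{"type":"number"}},"required":["plan"]}

```bash
mkdir -p pics; python3 - <<'E'
from workcell import bot
import cv2,numpy as np
s=bot.observe();print({k:np.round(v,3) for k,v in s.items()})
for n in("scene","top"):
    cv2.imwrite(f"pics/{n}0.png",bot.grab_frame(n));c=bot.calibration(n);print(n,c["fx"],c["fy"],c["cx"],c["cy"]);print(np.round(c["T"],3))
E
```

```text
{'clock': np.float64(0.0), 'qpos': array([-1.396,  0.522, -0.036,  1.6  ,  0.021,  1.021, -0.113]), 'qd': array([-0.001, -0.001, -0.002, -0.   ,  0.   ,  0.001,  0.001]), 'joint_efforts': array([ 2.0000e-03, -9.2709e+01,  1.9810e+00, -3.6993e+01,  1.8000e-02,
        8.0000e-03,  0.0000e+00]), 'position': array([0.151, 0.606, 0.205]), 'tool_rot': array([-3.141,  0.   ,  2.897]), 'force': array([-0.076,  0.858,  0.822]), 'moment': array([-0.037,  0.043,  0.045]), 'grip_width': np.float64(0.085)}
scene 428.0313655015429 428.0313655015429 317.5711732515641 200.96881268528466
[[-0.397  0.713 -0.578  1.192]
 [ 0.918  0.313 -0.245  0.269]
 [ 0.006 -0.628 -0.778  0.897]
 [ 0.     0.     0.     1.   ]]
top 382.2353719869554 382.2353719869554 323.2670849392079 197.35737893597178
[[-0.011 -0.986  0.169  0.403]
 [-1.     0.007 -0.022  0.038]
 [ 0.02  -0.169 -0.985  1.058]
 [ 0.     0.     0.     1.   ]]
```

View pics/scene0.png

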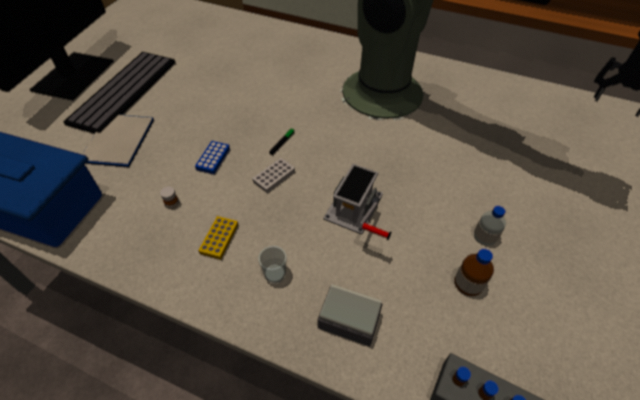

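View pics/top0.png

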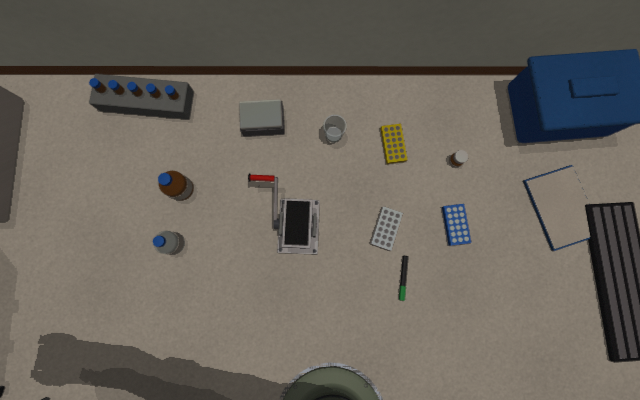

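```bash
cat > h.py <<'E'
from workcell import bot
import cv2,numpy as np
def ray(n,uv,z):
    c=bot.calibration(n);T=np.array(c["T"]);uv=np.atleast_2d(uv).astype(float)
    d=np.c_[(uv[:,0]-c["cx"])/c["fx"],(uv[:,1]-c["cy"])/c["fy"],np.ones(len(uv))]@T[:3,:3].T
    o=T[:3,3];z=np.broadcast_to(z,len(uv));return o+d*((z-o[2])/d[:,2])[:,None]
def proj(n,p):
    c=bot.calibration(n);T=np.linalg.inv(c["T"]);q=np.atleast_2d(p)@T[:3,:3].T+T[:3,3]
    return np.c_[q[:,0]/q[:,2]*c["fx"]+c["cx"],q[:,1]/q[:,2]*c["fy"]+c["cy"]]
def crop(n,im,x,y,w,h,k,f):
    cv2.imwrite(f,cv2.resize(im[y:y+h,x:x+w],None,fx=k,fy=k,interpolation=cv2.INTER_CUBIC))
E
python3 - <<'E'
from h import *
a=cv2.imread("pics/top0.png");b=cv2.imread("pics/scene0.png")
crop("top",a,230,165,110,100,7,"pics/c1.png");crop("top",a,360,185,130,80,6,"pics/c2.png");crop("s",b,310,150,100,100,6,"pics/c3.png");crop("s",b,190,130,110,70,7,"pics/c4.png")
E
```

```text
(no output)
```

View pics/c1.png

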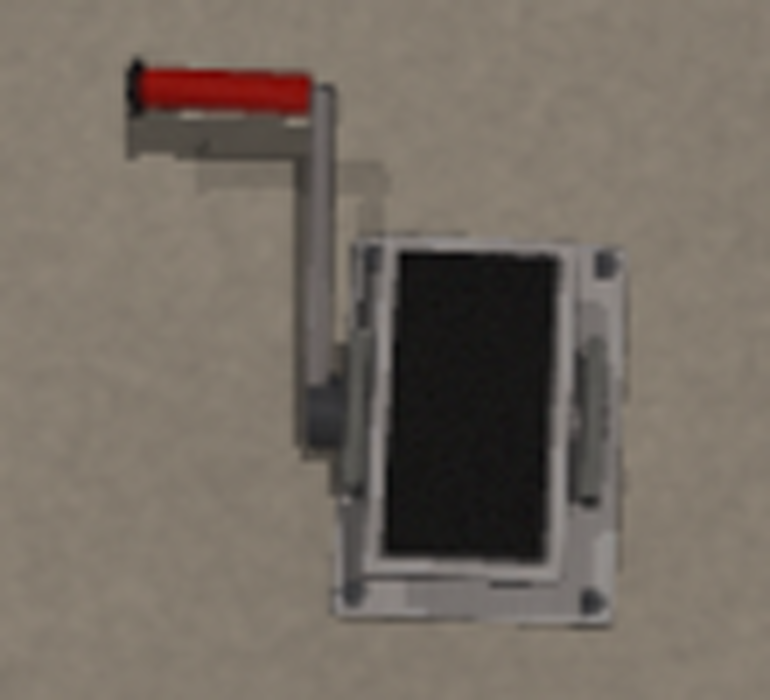

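View pics/c2.png

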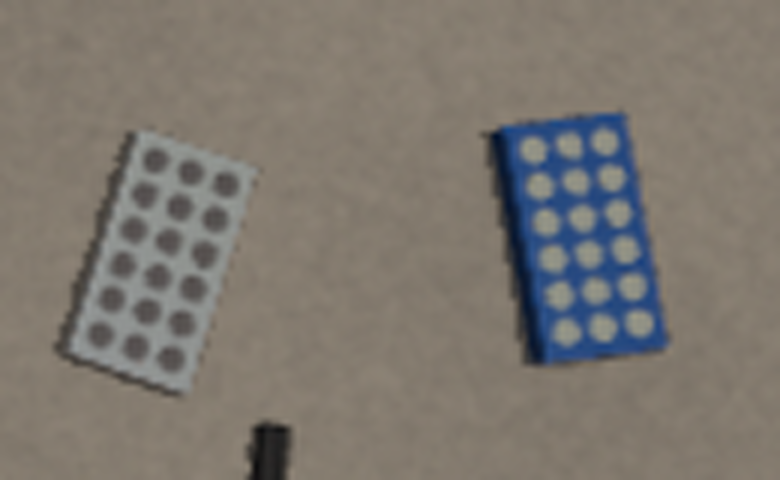

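View pics/c3.png

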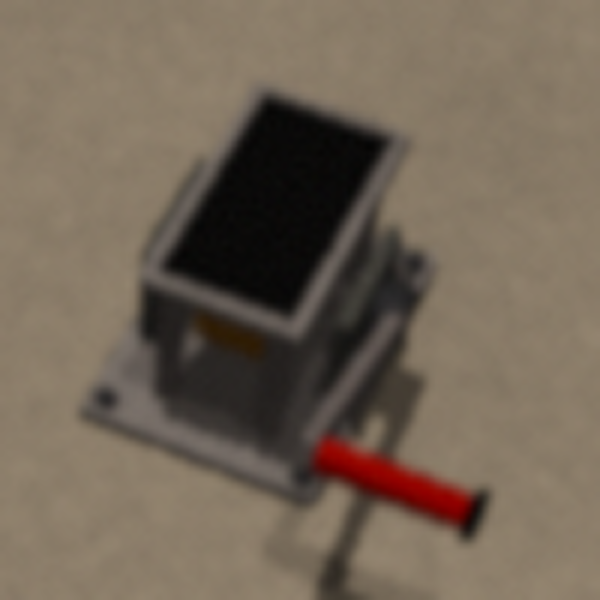

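```bash
cat > m.py <<'E'
from h import *
def comps(mask,amin,amax):
    n,l,s,c=cv2.connectedComponentsWithStats(mask.astype(np.uint8));return [(c[i],s[i,4]) for i in range(1,n) if amin<=s[i,4]<=amax]
K=6
def roi(im,x,y,w,h): return cv2.resize(im[y:y+h,x:x+w],None,fx=K,fy=K,interpolation=cv2.INTER_CUBIC)
def back(p,x,y): return (np.array(p,float)+.5)/K-.5+np.array([x,y])
def rect(n,pts,z):
    P=ray(n,pts,z)[:,:2]*1000;r=cv2.minAreaRect(P.astype(np.float32));b=cv2.boxPoints(r);e=b[1]-b[0],b[2]-b[1]
    e=max(e,key=np.linalg.norm);a=np.arctan2(e[1],e[0]);a=(a+np.pi/2)%np.pi-np.pi/2
    return np.round(r[0],1),np.round(sorted(r[1]),1),round(float(a),3)
def blob(n,im,box,f,z,amin=1500):
    x,y,w,h=box;m=f(roi(im,*box).astype(int)).astype(np.uint8);cs,_=cv2.findContours(m,cv2.RETR_EXTERNAL,cv2.CHAIN_APPROX_NONE)
    c=max(cs,key=cv2.contourArea);return rect(n,back(c[:,0],x,y),z)
def wells(n,im,box,white,z=.02):
    x,y,w,h=box;r=roi(im,*box);hsv=cv2.cvtColor(r,cv2.COLOR_BGR2HSV).astype(int);r=r.astype(int)
    if white: top=(r.min(2)>125)&(hsv[...,1]<40)
    else: top=(hsv[...,1]>130)&(abs(hsv[...,0]-110)<15)&(hsv[...,2]>60)
    cs,hi=cv2.findContours(top.astype(np.uint8),cv2.RETR_CCOMP,cv2.CHAIN_APPROX_NONE)
    pts=[]
    for i,c in enumerate(cs):
        if hi[0][i][3]>=0 and cv2.contourArea(c)>100:
            M=cv2.moments(c);pts.append((M['m10']/M['m00'],M['m01']/M['m00']))
    p=back(pts,x,y);o=max(cs,key=cv2.contourArea)
    return len(p),rect(n,p,z),np.round(ray(n,p,z).mean(0)[:2]*1000,1),rect(n,back(o[:,0],x,y),z)
E
python3 - <<'E'
from m import *
a=cv2.imread("pics/top0.png");b=cv2.imread("pics/scene0.png")
print("blue",wells("top",a,(435,195,45,60),0),wells("scene",b,(190,135,45,45),0))
print("white",wells("top",a,(362,198,50,58),1),wells("scene",b,(245,155,60,40),1))
dk=lambda r:r.max(2)<45
print("pad",blob("top",a,(278,195,42,55),dk,.093),blob("scene",b,(330,160,52,50),dk,.093))
rd=lambda r:(r[...,2]>110)&(r[...,1]<60)
print("handle",blob("top",a,(240,165,50,30),rd,.093),blob("scene",b,(355,215,45,30),rd,.093))
E
```

```text
Traceback (most recent call last):
  File "m.py", line 23, in wells
    p=back(pts,x,y);o=max(cs,key=cv2.contourArea)
  File "m.py", line 6, in back
    def back(p,x,y): return (np.array(p,float)+.5)/K-.5+np.array([x,y])
                            ~~~~~~~~~~~~~~~~~~~~~~~~~~~^~~~~~~~~~~~~~~~
ValueError: operands could not be broadcast together with shapes (0,) (2,)
```

```bash
python3 - <<'E'
from m import *
a=cv2.imread("pics/top0.png");b=cv2.imread("pics/scene0.png")
dk=lambda r:r.max(2)<45
rd=lambda r:(r[...,2]>110)&(r[...,1]<60)
def t(*x):
    try: print(wells(*x))
    except Exception as e: print("fail",x[0],x[3])
t("top",a,(435,195,45,60),0);t("scene",b,(190,135,45,45),0);t("top",a,(362,198,50,58),1);t("scene",b,(245,155,60,40),1)
print("pad",blob("top",a,(278,195,42,55),dk,.093),blob("scene",b,(330,160,52,50),dk,.093))
print("handle",blob("top",a,(240,165,50,30),rd,.093),blob("scene",b,(355,215,45,30),rd,.093))
print("BGR top blue",a[205:245:4,458].tolist()); print("white",a[228,370:404:2].tolist()); print(b[158,195:232:3].tolist(),b[175,255:295:3].tolist())
E
```

```text
(9, (array([ 504.7, -351.1]), array([33.7, 84. ]), 0.115), array([ 500.1, -352.4]), (array([ 504.3, -349.3]), array([ 59.1, 108.7]), 0.125))
fail scene 0
(18, (array([ 495.6, -157.1]), array([34. , 84.3]), -0.34), array([ 495.7, -157. ]), (array([ 495.8, -157.6]), array([ 57.5, 109.1]), -0.344))
fail scene 1
pad (array([505.,  85.]), array([ 57.5, 110. ]), -0.048) (array([504.5,  81.1]), array([ 57. , 107.5]), -0.046)
handle (array([622.9, 174.8]), array([12.6, 59.9]), 1.504) (array([617.3, 168.7]), array([13.5, 60.8]), 1.495)
BGR top blue [[126, 73, 39], [127, 94, 78], [125, 75, 41], [127, 73, 40], [133, 138, 135], [131, 124, 114], [132, 119, 106], [134, 145, 144], [129, 88, 65], [128, 83, 56]]
white [[115, 126, 136], [116, 128, 138], [66, 73, 78], [123, 126, 128], [119, 121, 120], [81, 82, 88], [119, 121, 121], [144, 147, 143], [139, 141, 138], [145, 147, 144], [144, 148, 144], [110, 113, 114], [81, 83, 88], [134, 138, 135], [110, 120, 130], [112, 125, 134], [113, 127, 136]]
[[106, 127, 141], [107, 116, 126], [115, 91, 86], [117, 103, 105], [112, 67, 52], [118, 103, 104], [114, 72, 57], [118, 124, 134], [101, 47, 24], [38, 15, 0], [66, 77, 86], [105, 124, 139], [103, 123, 137]] [[111, 127, 141], [111, 122, 135], [93, 101, 112], [86, 94, 105], [105, 115, 127], [92, 101, 112], [97, 106, 118], [103, 113, 125], [93, 101, 112], [104, 114, 126], [70, 79, 87], [43, 48, 54], [68, 80, 90], [104, 123, 137]]
```

View pics/c4.png

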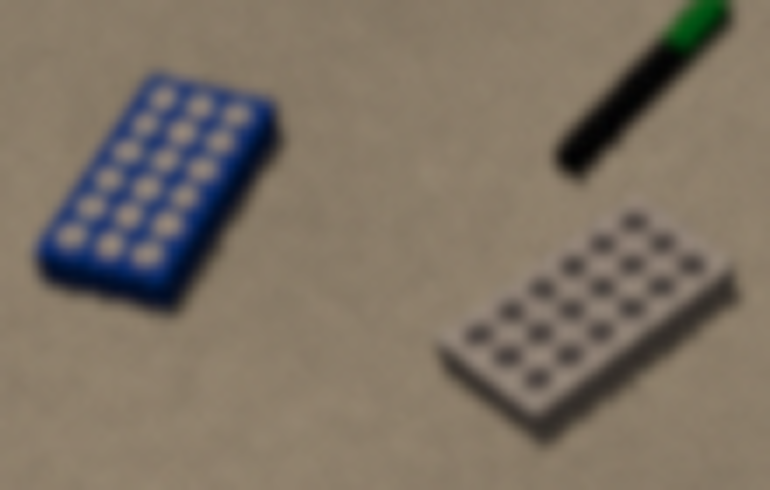

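```bash
cat >> m.py <<'E'
def dots(n,im,box,f,z):
    x,y,w,h=box;K2=6;m=f(roi(im,*box).astype(int)).astype(np.uint8)
    N,l,s,c=cv2.connectedComponentsWithStats(m)
    ok=[i for i in range(1,N) if 60<s[i,4]<900 and s[i,0]>0 and s[i,1]>0 and s[i,0]+s[i,2]<w*K and s[i,1]+s[i,3]<h*K]
    if not ok: return 0
    p=back(c[ok],x,y);return len(ok),rect(n,p,z),np.round(ray(n,p,z).mean(0)[:2]*1000,1)
E
python3 - <<'E'
from m import *
a=cv2.imread("pics/top0.png");b=cv2.imread("pics/scene0.png")
for th in(90,100,110): print(dots("top",a,(439,203,35,44),lambda r:r[...,2]>th,.02),dots("scene",b,(196,141,36,34),lambda r:r[...,2]>th,.02))
for th in(100,105,110): print(dots("top",a,(365,203,45,50),lambda r:r[...,2]<th,.02),dots("scene",b,(250,160,50,32),lambda r:r[...,2]<th+14,.02))
E
```

```text
(18, (array([ 504.7, -351.2]), array([33.8, 84.2]), 0.116), array([ 504.6, -351.2])) (4, (array([ 508.9, -356.7]), array([22.1, 80. ]), -0.105), array([ 522. , -356.7]))
(18, (array([ 504.7, -351.2]), array([33.8, 84.2]), 0.116), array([ 504.6, -351.2])) (17, (array([ 505. , -354.5]), array([34.1, 83.5]), 0.111), array([ 506.8, -354.3]))
(18, (array([ 504.6, -351.2]), array([33.8, 84.3]), 0.117), array([ 504.6, -351.3])) (18, (array([ 505. , -354.5]), array([34.2, 83.7]), 0.109), array([ 504.8, -354.5]))
(18, (array([ 495.7, -157. ]), array([34., 84.]), -0.339), array([ 495.8, -156.9])) (17, (array([ 496. , -160.6]), array([33.9, 83.8]), -0.344), array([ 498.5, -160.3]))
(18, (array([ 495.7, -157. ]), array([33.9, 84. ]), -0.339), array([ 495.7, -156.9])) (8, (array([ 503.8, -163.4]), array([33.2, 67.2]), -0.334), array([ 507.7, -164.7]))
(18, (array([ 495.7, -157. ]), array([33.9, 84.1]), -0.339), array([ 495.7, -157. ])) (2, (array([ 506.5, -155.5]), array([ 0. , 69.1]), -0.096), array([ 506.5, -155.5]))
```

servo_tool(
  plan=[
    [29,-30,5,0,-1],
    [58,-61,10,0,-1],
    [87,-92,15,0,-1],
    [116,-122,20,0,-1],
    [145,-153,25,0,-1],
    [174,-184,30,0,-1],
    [203,-214,35,0,-1],
    [232,-245,40,0,-1],
    [261,-275,45,0,-1],
    [290,-306,45,0,-1],
  ],
)

```text
clock: 0.93
position: [0.4376, 0.3043, 0.2513]
tool_rot: [3.141, 0.0, 2.897]
force: [0.9, 1.7, -0.1]
grip_width: 0.0855
```

servo_tool(
  plan=[
    [7,-40,0,0.036,-1],
    [14,-80,0,0.072,-1],
    [21,-120,0,0.108,-1],
    [28,-160,0,0.144,-1],
    [35,-200,0,0.18,-1],
    [42,-240,0,0.216,-1],
    [49,-280,0,0.252,-1],
    [56,-320,0,0.288,-1],
    [60,-360,0,0.324,-1],
    [64,-400,0,0.358,-1],
  ],
)

```text
clock: 1.77
position: [0.5001, -0.0961, 0.2505]
tool_rot: [3.142, -0.0, -3.027]
force: [1.0, -0.4, 0.3]
grip_width: 0.0851
```

```bash
python3 -c "
from h import *
s=bot.observe();print(s['position'],s['tool_rot'],s['qpos'])"
```

```text
[ 0.50007323 -0.09614721  0.25051833] [ 3.14159253e+00 -1.07208129e-04 -3.02651058e+00] [-0.1008913   0.29106589  0.21912107  1.85493547 -0.07400451  1.00352494
  1.83498957]
```

servo_tool(
  plan=[
    [0,-40,0,0,-1],
    [0,-80,0,0,-1],
    [0,-120,0,0,-1],
    [0,-160,0,0,-1],
    [0,-200,-30,0,-1],
    [0,-230,-60,0,-1],
    [0,-253,-90,0,-1],
    [0,-253,-120,0,-1],
    [0,-253,-150,0,-1],
    [0,-253,-170,0,-1],
  ],
)

```text
clock: 2.6
position: [0.4988, -0.347, 0.0772]
tool_rot: [3.14, -0.003, -3.029]
force: [-0.1, -0.2, -0.6]
grip_width: 0.0856
```

```bash
python3 -c "
from h import *
a=bot.grab_frame('top');b=bot.grab_frame('scene')
crop('',a,400,150,120,110,6,'pics/d1.png');crop('',b,160,80,120,120,5,'pics/d2.png')
s=bot.observe();print(s['position'],s['tool_rot'],s['qpos'],s['force'])"
```

```text
[ 0.49843503 -0.34601636  0.07724569] [ 3.13821656 -0.00469198 -3.02853568] [ 0.35358174  0.6687782   0.22982959  1.75623975 -0.20935849  0.74632772
  2.37454022] [ 0.42682441 -0.67289099  0.19530467]
```

View pics/d1.png

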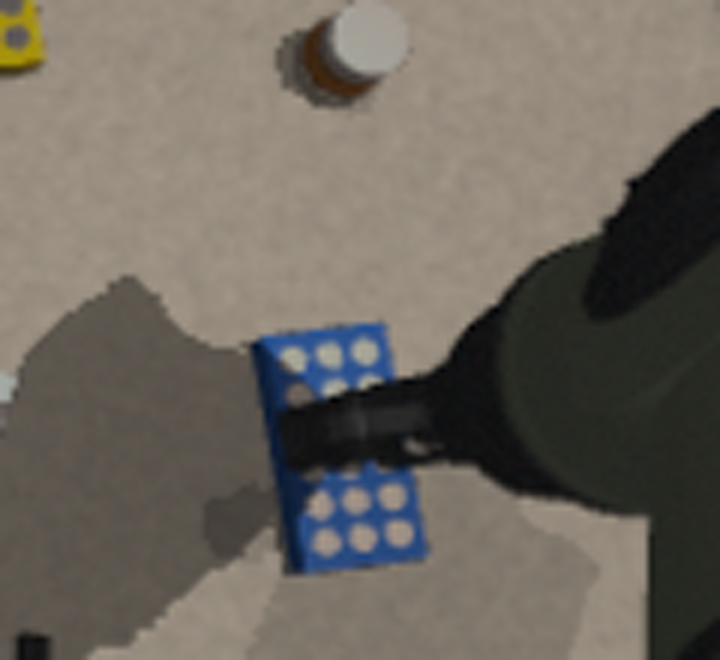

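View pics/d2.png

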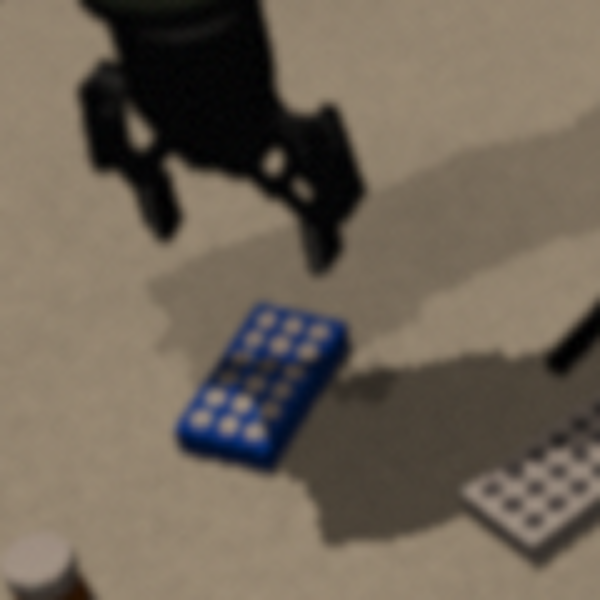

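servo_tool(
  plan=[
    [0,0,0,0,-1],
    [0,0,0,0,-1],
    [0,0,0,0,-1],
    [0,0,0,0,-1],
    [0,0,0,0,-1],
    [0,0,0,0,-1],
    [0,0,0,0,-1],
    [0,0,0,0,-1],
    [0,0,0,0,-1],
    [0,0,0,0,-1],
  ],
)

```text
clock: 3.53
position: [0.5003, -0.3471, 0.0806]
tool_rot: [-3.142, -0.0, -3.028]
force: [0.8, -0.0, 1.1]
grip_width: 0.0854
```

```bash
python3 -c "
from h import *
s=bot.observe();print(s['position'],s['tool_rot'],s['qpos'],s['force'])"
```

```text
[ 0.50033719 -0.34713445  0.08056784] [-3.14158276e+00 -2.98170953e-06 -3.02840435e+00] [ 0.35292004  0.66427913  0.23089504  1.75412362 -0.20911522  0.74716902
  2.37437791] [ 0.77666475 -0.02790103  1.08037698]
```

servo_tool(
  plan=[
    [4.5,-6,-10,0,-1],
    [4.5,-6,-25,0,-1],
    [4.5,-6,-40,0,-1],
    [4.5,-6,-55,0,-1],
    [4.5,-6,-70,0,-1],
    [4.5,-6,-77,0,-1],
    [4.5,-6,-77,0,-1],
    [4.5,-6,-77,0,0.2],
    [4.5,-6,-77,0,0.5],
    [4.5,-6,-77,0,0.5],
  ],
  squeeze=40,
)

```text
clock: 4.37
position: [0.5053, -0.3535, 0.0044]
tool_rot: [-3.141, 0.001, -3.028]
force: [-1.4, -0.3, -0.4]
grip_width: 0.0515
```

servo_tool(
  plan=[
    [0,0,0,0,0.5],
    [0,0,0,0,0.5],
    [0,0,0,0,0.5],
    [0,0,0,0,0.5],
    [0,0,0,0,0.5],
    [0,0,10,0,0.5],
    [0,0,25,0,0.5],
    [0,0,45,0,0.5],
    [0,0,65,0,0.5],
    [0,0,80,0,0.5],
  ],
)

```text
clock: 5.2
position: [0.5051, -0.3535, 0.0859]
tool_rot: [-3.141, 0.001, -3.029]
force: [0.6, -0.5, -0.5]
grip_width: 0.0212
```

```bash
python3 -c "
from h import *
a=bot.grab_frame('top');b=bot.grab_frame('scene')
crop('',a,400,150,120,110,6,'pics/e1.png');crop('',b,160,80,120,120,5,'pics/e2.png')
s=bot.observe();print(s['position'],s['tool_rot'],s['qpos'],s['force'],s['grip_width'])"
```

```text
[ 0.50601901 -0.3540102   0.08676337] [-3.13916175  0.0033342  -3.02854722] [ 0.35826746  0.66510689  0.23262617  1.73101044 -0.20699718  0.76529783
  2.37612196] [ 0.88338866  0.21206504 -0.15449763] 0.02131406809909215
```

View pics/e2.png

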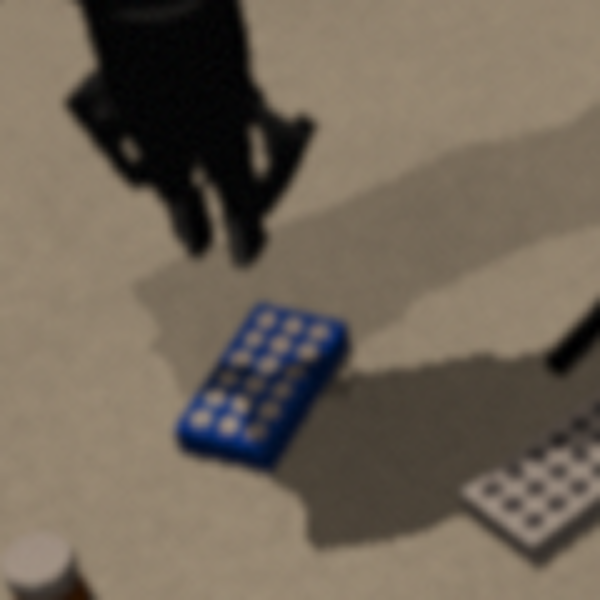

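View pics/e1.png

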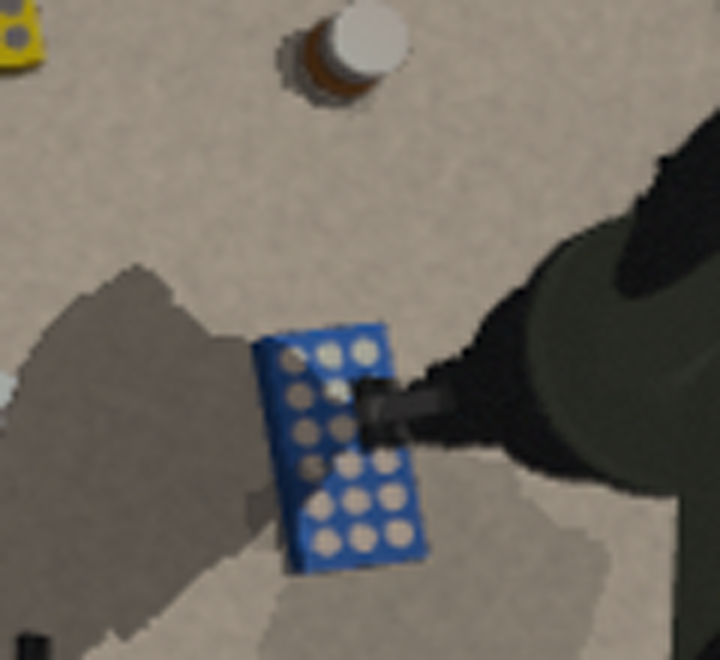

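servo_tool(
  plan=[
    [0,0,0,0,-0.6],
    [0,0,0,0,-0.6],
    [0,0,0,0,-0.6],
    [0,0,0,0,-0.6],
    [0,0,-15,0,-0.6],
    [-1,0.5,-35,0,-0.6],
    [-1,0.5,-55,0,-0.6],
    [-1,0.5,-75,0,-0.6],
    [-1,0.5,-86,0,-0.6],
    [-1,0.5,-86,0,-0.6],
  ],
)

```text
clock: 6.13
position: [0.5025, -0.3518, -0.0049]
tool_rot: [3.139, -0.003, -3.028]
force: [0.2, 0.4, -0.5]
grip_width: 0.0684
```

```bash
python3 -c "
from h import *
a=bot.grab_frame('top');b=bot.grab_frame('scene')
crop('',a,400,150,120,110,6,'pics/f1.png');crop('',b,160,80,120,120,6,'pics/f2.png')
s=bot.observe();print(s['position'],s['tool_rot'],s['force'],s['grip_width'])"
```

```text
[ 0.50375015 -0.35280616 -0.00226221] [ 3.14150191e+00 -4.05341602e-04 -3.02860687e+00] [ 0.56068744 -0.07133357  1.47002885] 0.06826070932791121
```

View pics/f2.png

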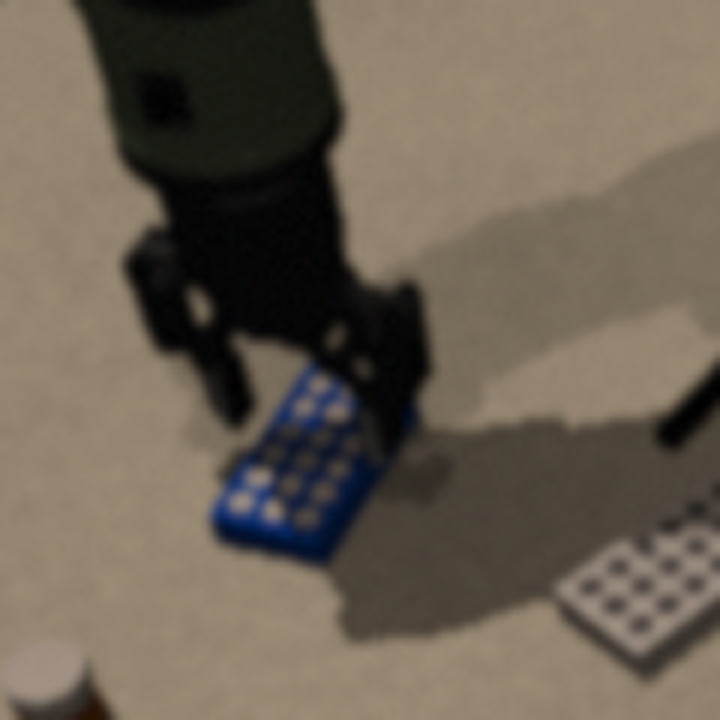

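```bash
python3 -c "
from h import *
for z in (0,.01,.02,.03): print(z,(proj('scene',[[.508,-.388,z],[.500,-.319,z]])-[160,80])*6)
s=bot.observe();print(s['position'])"
```

```text
0 [[256.03533226 460.06705888]
 [386.71824959 490.22941377]]
0.01 [[251.85229356 445.47704925]
 [383.31776422 475.6844594 ]]
0.02 [[247.61668428 430.70367889]
 [379.87411515 460.95488019]]
0.03 [[243.32750715 415.74346933]
 [376.38647529 446.03713843]]
[ 0.50375015 -0.35280616 -0.00226221]
```

View pics/f1.png

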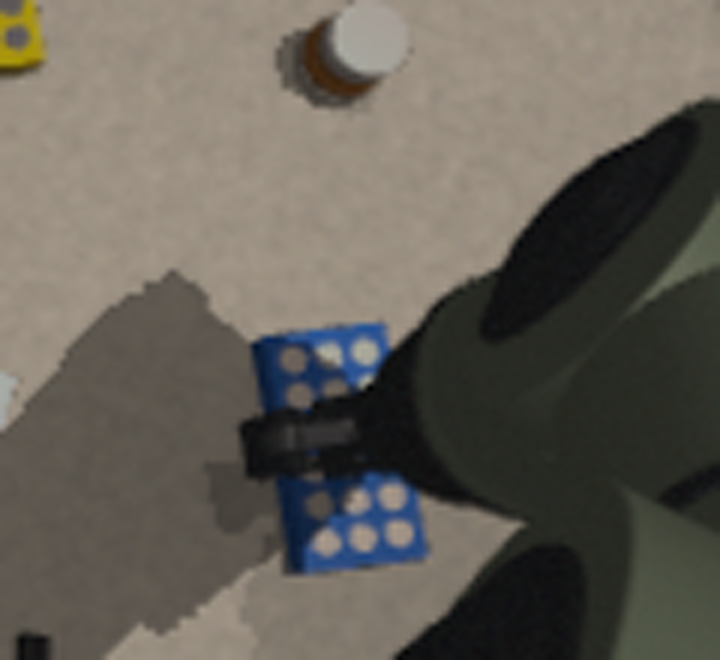

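servo_tool(
  plan=[
    [0,0,-3,0,-0.6],
    [0,0,-6,0,-0.6],
    [0,0,-9,0,-0.6],
    [0,0,-12,0,-0.6],
    [0,0,-14,0,-0.6],
    [0,0,-14,0,-0.6],
    [0,0,-14,0,-0.6],
    [0,0,-14,0,-0.6],
    [0,0,-14,0,-0.6],
    [0,0,-14,0,-0.6],
  ],
)

```text
clock: 7.07
position: [0.5039, -0.3527, -0.0163]
tool_rot: [-3.141, 0.0, -3.028]
force: [0.3, 0.1, 1.0]
grip_width: 0.0685
```

```bash
python3 -c "
from h import *
a=bot.grab_frame('top');b=bot.grab_frame('scene')
crop('',a,400,150,120,110,6,'pics/g1.png');crop('',b,160,80,120,120,6,'pics/g2.png')
s=bot.observe();print(s['position'],s['tool_rot'],s['force'],s['grip_width'])"
```

```text
[ 0.50385939 -0.35269291 -0.01635537] [-3.14148235e+00  8.26400855e-05 -3.02841070e+00] [ 0.66694127  0.50435243 -0.18229939] 0.0685678453654155
```

View pics/g2.png

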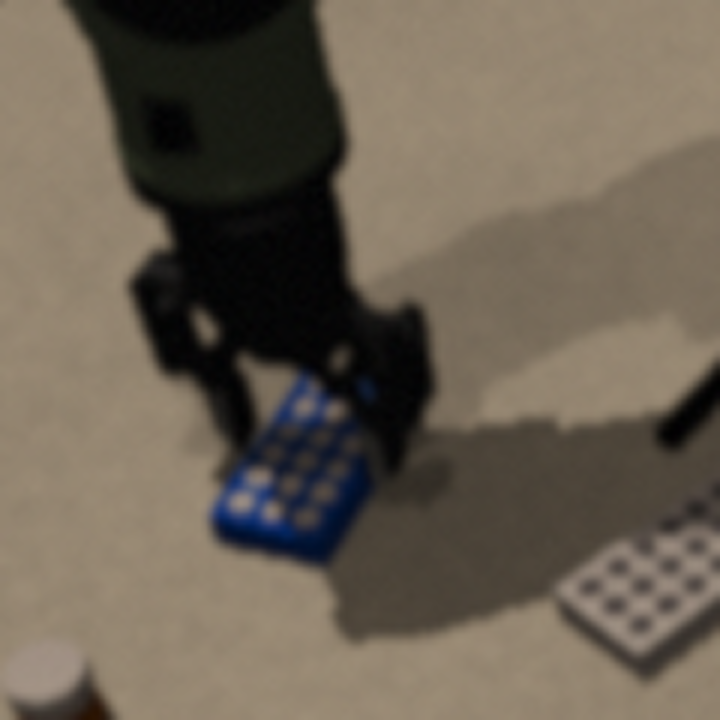

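servo_tool(
  plan=[
    [0,0,-3,0,-0.6],
    [0,0,-3,0,-0.6],
    [0,0,-3,0,-0.2],
    [0,0,-3,0,-0.2],
    [0,0,-3,0,0],
    [0,0,-3,0,0],
    [0,0,-3,0,0],
    [0,0,-3,0,0],
    [0,0,-3,0,0],
    [0,0,-3,0,0],
  ],
)

```text
clock: 8.0
position: [0.5038, -0.3526, -0.0194]
tool_rot: [3.142, -0.0, -3.029]
force: [-2.6, 0.8, 5.3]
grip_width: 0.0566
```

```bash
python3 -c "
from h import *
s=bot.observe();print(s['position'],s['tool_rot'],s['force'],s['grip_width'])"
```

```text
[ 0.50376051 -0.35262613 -0.01938384] [ 3.14153706e+00 -8.90743657e-05 -3.02852042e+00] [-2.60172895  0.80894225  5.33928735] 0.05661281180149415
```

servo_tool(
  plan=[
    [0,0,5,0,0],
    [0,0,15,0,0],
    [0,0,30,0,0],
    [0,0,50,0,0],
    [0,0,70,0,0],
    [0,0,90,0,0],
    [0,0,110,0,0],
    [0,0,130,0,0],
    [0,0,150,0,0],
    [0,0,160,0,0],
  ],
)

```text
clock: 8.83
position: [0.5045, -0.3532, 0.1436]
tool_rot: [-3.14, 0.003, -3.029]
force: [0.1, -0.3, -0.9]
grip_width: 0.0569
```

```bash
python3 -c "
from h import *
a=bot.grab_frame('top');b=bot.grab_frame('scene')
crop('',a,400,130,120,120,6,'pics/i1.png');crop('',b,160,40,120,120,6,'pics/i2.png')
s=bot.observe();print(s['position'],s['tool_rot'],s['force'],s['grip_width'])"
```

```text
[ 0.50466088 -0.35311298  0.14249206] [-3.13981165e+00  2.63762839e-03 -3.02834772e+00] [ 0.99953479 -0.80756871 -2.428305  ] 0.05661057874162483
```

View pics/i2.png

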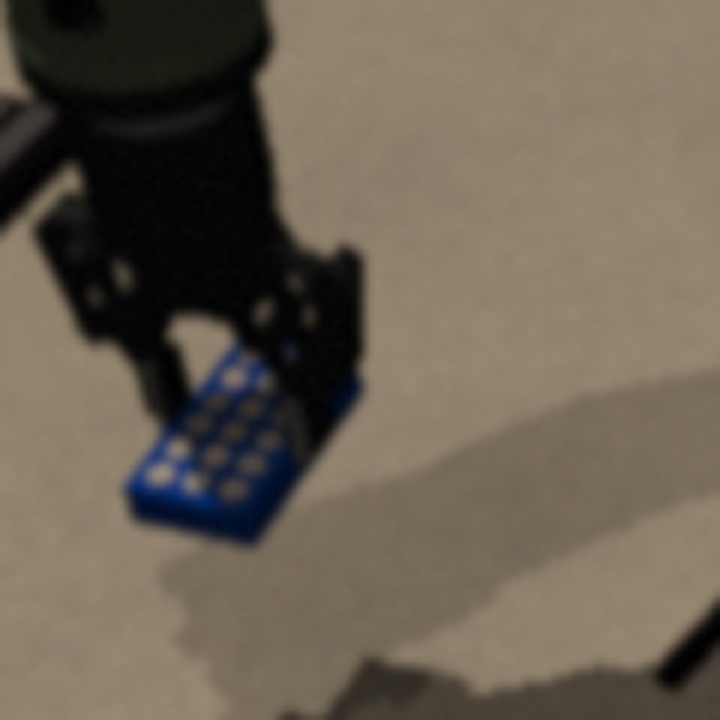

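View pics/i1.png

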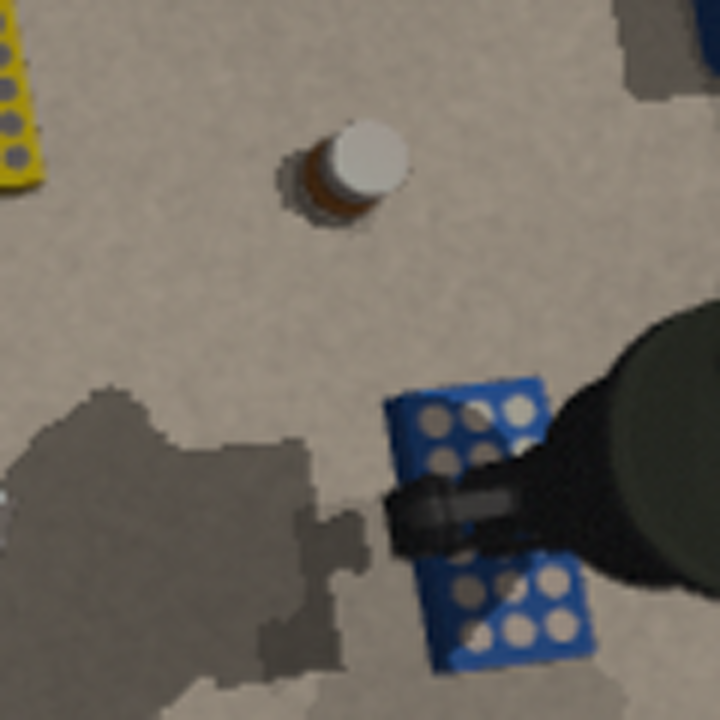

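servo_tool(
  plan=[
    [0,30,10,-0.01,0],
    [0,68,20,-0.03,0],
    [0,106,20,-0.05,0],
    [0,144,20,-0.07,0],
    [0,182,20,-0.09,0],
    [0,220,20,-0.11,0],
    [0,258,20,-0.13,0],
    [0,296,20,-0.15,0],
    [0,330,20,-0.16,0],
    [0,360,20,-0.16,0],
  ],
)

```text
clock: 9.77
position: [0.503, 0.0099, 0.1596]
tool_rot: [-3.142, -0.001, 3.095]
force: [0.2, 0.9, -0.8]
grip_width: 0.057
```

servo_tool(
  plan=[
    [0,20,0,0,0],
    [0,40,0,0,0],
    [0,60,0,0,0],
    [0,70,0,0,0],
    [0,70,0,0,0],
    [0,70,0,0,0],
    [0,70,0,0,0],
    [0,70,0,0,0],
    [0,70,0,0,0],
    [0,70,0,0,0],
  ],
)

```text
clock: 10.6
position: [0.5039, 0.0767, 0.1606]
tool_rot: [-3.141, 0.0, 3.094]
force: [0.3, 0.1, -1.0]
grip_width: 0.0568
```

```bash
python3 -c "
from h import *
s=bot.observe();print(s['position'],s['tool_rot'],s['force'],s['grip_width'],s['qpos'])"
```

```text
[0.50387288 0.07667328 0.16057231] [-3.14149929e+00  5.19007212e-05  3.09368977e+00] [ 0.29873871  0.11215448 -0.98119837] 0.05678092890913364 [-0.47121249  0.41140117  0.26640603  1.9574591  -0.14842342  0.79123763
  1.40149769]
```

servo_tool(
  plan=[
    [0,6,-10,0,0],
    [0,6,-25,0,0],
    [0,6,-40,0,0],
    [0,6,-55,0,0],
    [0,6,-65,0,0],
    [0,6,-73,0,0],
    [0,6,-77,0,0],
    [0,6,-77,0,0],
    [0,6,-77,0,0],
    [0,6,-77,0,0],
  ],
)

```text
clock: 11.43
position: [0.5042, 0.0834, 0.0841]
tool_rot: [3.141, 0.001, 3.095]
force: [0.7, 0.4, -1.4]
grip_width: 0.0568
```

```bash
python3 -c "
from h import *
a=bot.grab_frame('top');b=bot.grab_frame('scene')
crop('',a,240,150,120,120,6,'pics/j1.png');crop('',b,300,100,120,120,6,'pics/j2.png')
s=bot.observe();print(s['position'],s['tool_rot'],s['force'],s['grip_width'])"
```

```text
[0.5041897 0.0834591 0.0841254] [3.14123046e+00 9.40734922e-04 3.09470096e+00] [ 0.8374169  -0.82143503 -2.27672701] 0.05675947854043676
```

View pics/j2.png

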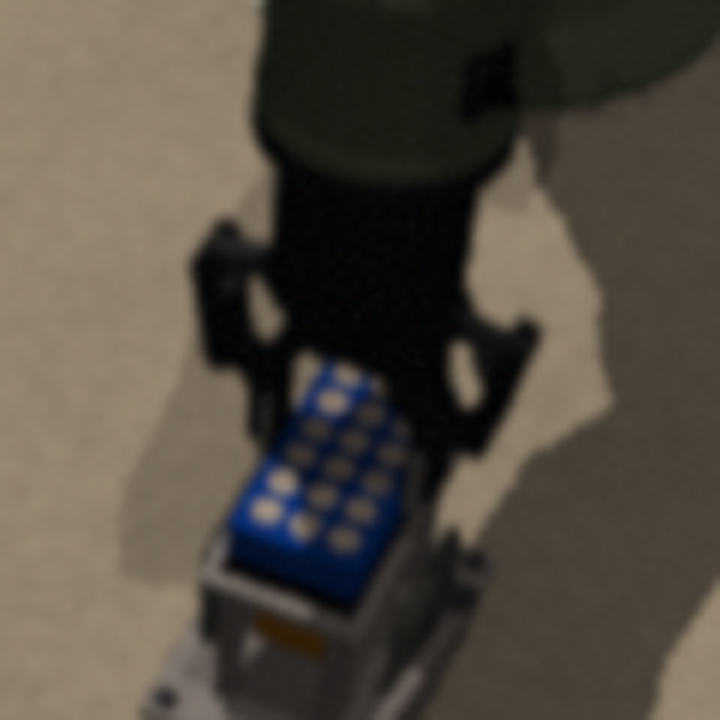

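View pics/j1.png

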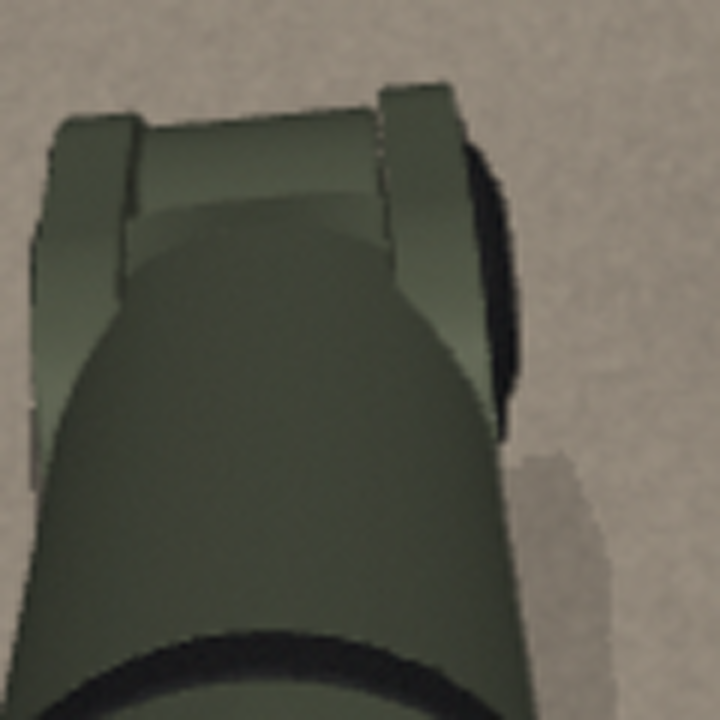

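servo_tool(
  plan=[
    [0,0,-3,0,0],
    [0,0,-6,0,0],
    [0,0,-8,0,0],
    [0,0,-9,0,0],
    [0,0,-10,0,0],
    [0,0,-10,0,0],
    [0,0,-10,0,0],
    [0,0,-10,0,0],
    [0,0,-10,0,0],
    [0,0,-10,0,0],
  ],
)

```text
clock: 12.37
position: [0.5037, 0.0833, 0.0737]
tool_rot: [3.142, -0.0, 3.095]
force: [-2.3, -0.9, 5.7]
grip_width: 0.0566
```

Force shows contact. Release and retreat.

servo_tool(
  plan=[
    [0,0,0,0,-0.3],
    [0,0,0,0,-0.45],
    [0,0,0,0,-0.6],
    [0,0,0,0,-0.7],
    [0,0,0,0,-0.7],
    [0,0,10,0,-0.7],
    [0,0,25,0,-0.7],
    [0,0,45,0,-0.7],
    [0,0,75,0,-0.7],
    [0,0,105,0,-0.7],
  ],
)

```text
clock: 13.2
position: [0.5033, 0.083, 0.1801]
tool_rot: [-3.141, -0.001, 3.094]
force: [0.2, -0.1, 0.3]
grip_width: 0.0727
```

servo_tool(
  plan=[
    [0,-35,10,0,-0.7],
    [0,-75,10,-0.03,-0.7],
    [0,-115,10,-0.07,-0.7],
    [0,-155,10,-0.11,-0.7],
    [0,-190,10,-0.15,-0.7],
    [0,-220,10,-0.2,-0.7],
    [0,-240,0,-0.25,-0.7],
    [-7,-242,-20,-0.295,-0.7],
    [-8,-242,-40,-0.295,-0.7],
    [-8,-242,-60,-0.295,-0.7],
  ],
)

```text
clock: 14.03
position: [0.4956, -0.1592, 0.1186]
tool_rot: [3.141, 0.001, 2.798]
force: [-0.1, 1.1, 0.5]
grip_width: 0.0723
```

```bash
cat > look.py <<'E'
from m import *
import sys
k=sys.argv[1]
a=bot.grab_frame('top');b=bot.grab_frame('scene');cv2.imwrite(f'pics/{k}_t.png',a);cv2.imwrite(f'pics/{k}_s.png',b)
s=bot.observe();print(s['position'],s['tool_rot'],s['force'],s['grip_width'])
E
python3 look.py k; python3 -c "
from m import *
a=cv2.imread('pics/k_t.png');b=cv2.imread('pics/k_s.png')
crop('',a,240,150,120,120,6,'pics/k1.png');crop('',b,300,100,120,120,6,'pics/k2.png')"
```

```text
[ 0.49441935 -0.15835613  0.11706501] [-3.14102366 -0.00355862  2.79955155] [0.94746407 0.06539754 0.86629637] 0.07242282190264333
```

View pics/k2.png

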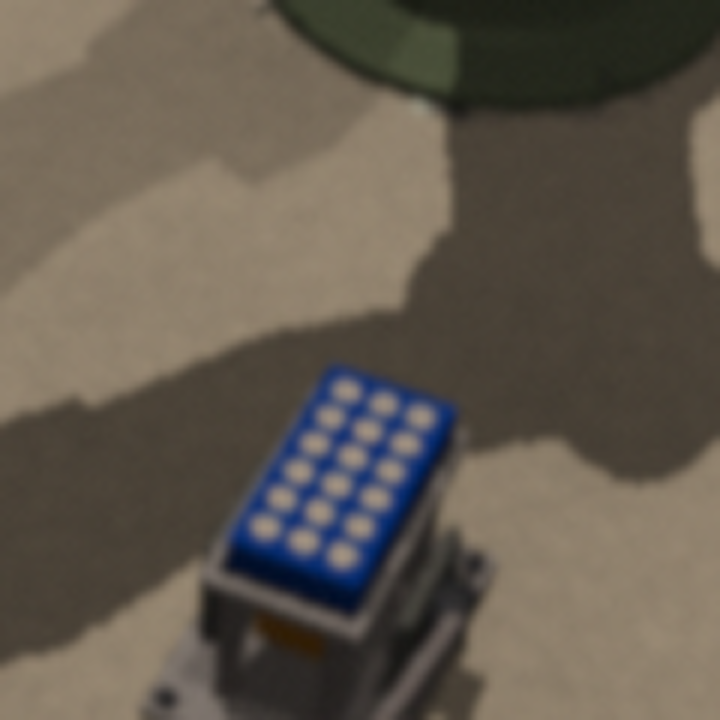

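View pics/k1.png

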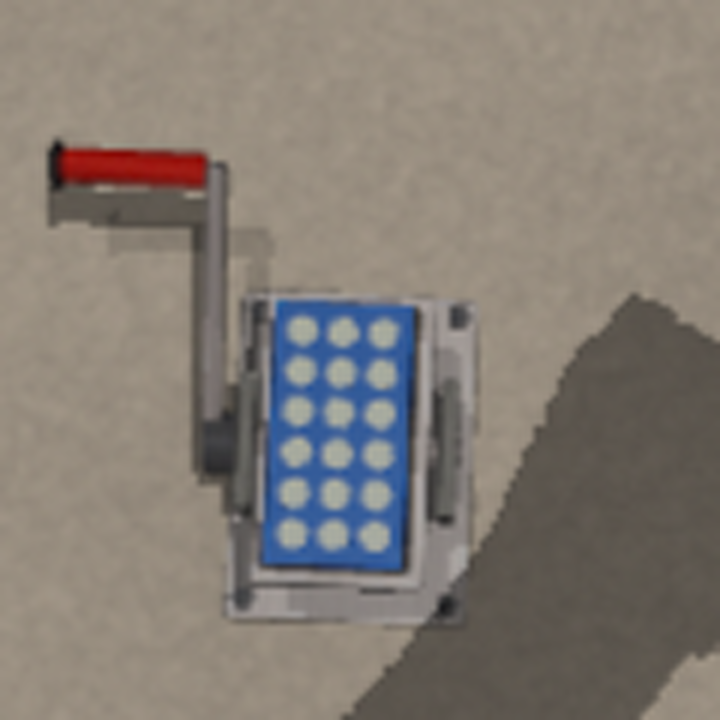

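View pics/k_s.png

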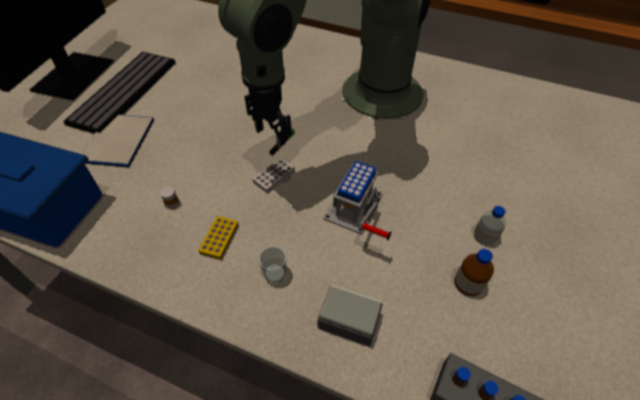

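```bash
python3 -c "
from m import *
a=cv2.imread('pics/k_t.png');b=cv2.imread('pics/k_s.png')
for th in(95,105,115): print(dots('top',a,(284,200,26,44),lambda r:r[...,2]>th,.113),dots('scene',b,(338,160,38,40),lambda r:r[...,2]>th,.113))
print(wells('top',a,(280,195,34,55),0,.113)[3])
"
```

```text
(18, (array([504.4,  85.9]), array([33.9, 84.3]), -0.046), array([504.4,  86. ])) (16, (array([504.3,  82.2]), array([34.1, 83.8]), -0.045), array([506.3,  82.1]))
(18, (array([504.4,  85.9]), array([33.9, 84.3]), -0.046), array([504.4,  86. ])) (18, (array([504.2,  82.1]), array([34.2, 84.1]), -0.044), array([504.2,  82.2]))
(18, (array([504.5,  85.9]), array([33.9, 84.3]), -0.046), array([504.4,  85.9])) (18, (array([504.2,  82.1]), array([34.2, 84.3]), -0.044), array([504.3,  82.2]))
(array([503.8,  85.4]), array([ 58. , 109.4]), -0.047)
```

servo_tool(
  plan=[
    [0,0,-15,0,-0.6],
    [0,0,-35,0,-0.6],
    [0,0,-55,0,-0.6],
    [0,0,-75,0,-0.6],
    [0,0,-95,0,-0.6],
    [0,0,-110,0,-0.6],
    [0,0,-120,0,-0.6],
    [0,0,-120,0,-0.6],
    [0,0,-120,0,-0.6],
    [0,0,-120,0,-0.6],
  ],
)

```text
clock: 14.97
position: [0.4966, -0.1588, -0.0002]
tool_rot: [3.141, 0.001, 2.8]
force: [-0.9, 0.5, -0.4]
grip_width: 0.0685
```

```bash
python3 look.py l; python3 -c "
from m import *
b=cv2.imread('pics/l_s.png')
crop('',b,220,90,120,120,6,'pics/l2.png')"
```

```text
[ 4.96508030e-01 -1.58747142e-01 -3.47127157e-04] [3.14135573e+00 1.48508088e-03 2.79982206e+00] [-0.13715792  0.60994114  0.10610221] 0.06839695135343293
```

View pics/l2.png

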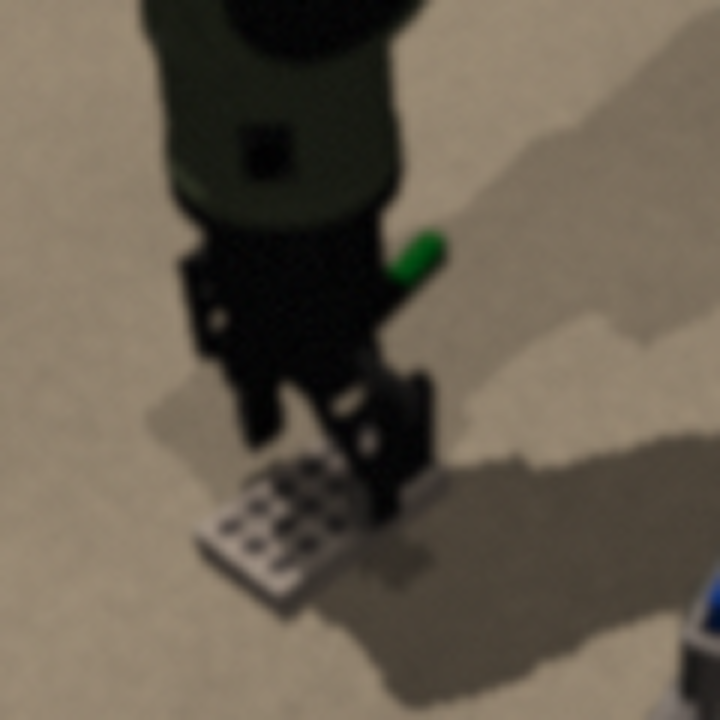

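servo_tool(
  plan=[
    [-1,0,-4,0,-0.6],
    [-1,0,-8,0,-0.6],
    [-1,0,-12,0,-0.6],
    [-1,0,-15,0,-0.6],
    [-1,0,-19,0,-0.6],
    [-1,0,-19,0,-0.6],
    [-1,0,-19,0,-0.2],
    [-1,0,-19,0,0],
    [-1,0,-19,0,0],
    [-1,0,-19,0,0],
  ],
)

```text
clock: 15.9
position: [0.4949, -0.1586, -0.0204]
tool_rot: [-3.142, 0.0, 2.8]
force: [0.7, -0.1, 0.1]
grip_width: 0.0567
```

servo_tool(
  plan=[
    [0,0,0,0,0],
    [0,0,0,0,0],
    [0,0,0,0,0],
    [0,0,0,0,0],
    [0,0,0,0,0],
    [0,0,0,0,0],
    [0,0,0,0,0],
    [0,0,0,0,0],
    [0,0,0,0,0],
    [0,0,0,0,0],
  ],
)

```text
clock: 16.73
position: [0.4949, -0.1586, -0.0204]
tool_rot: [-3.142, 0.0, 2.8]
force: [1.0, -0.6, 0.2]
grip_width: 0.0572
```

servo_tool(
  plan=[
    [0,0,10,0,0],
    [0,0,30,0,0],
    [0,0,55,0,0],
    [0,0,80,0,0],
    [0,0,110,0,0],
    [0,0,140,0,0],
    [0,0,170,0,0],
    [0,10,190,0,0],
    [0,35,200,0.03,0],
    [0,65,200,0.07,0],
  ],
)

```text
clock: 17.57
position: [0.4955, -0.0945, 0.1826]
tool_rot: [3.141, 0.004, 2.868]
force: [1.4, 0.7, -1.0]
grip_width: 0.0572
```

servo_tool(
  plan=[
    [2,35,0,0.04,0],
    [4,70,0,0.08,0],
    [6,105,0,0.12,0],
    [8,135,0,0.16,0],
    [8.6,160,0,0.2,0],
    [8.6,175,0,0.225,0],
    [8.6,177,0,0.225,0],
    [8.6,177,0,0.225,0],
    [8.6,177,0,0.225,0],
    [8.6,177,0,0.225,0],
  ],
)

```text
clock: 18.4
position: [0.5034, 0.0819, 0.1798]
tool_rot: [-3.141, 0.0, 3.092]
force: [-0.1, 1.0, -0.7]
grip_width: 0.0569
```

```bash
python3 look.py n; python3 -c "
from m import *
b=cv2.imread('pics/n_s.png')
crop('',b,300,70,120,140,5,'pics/n2.png')"
```

```text
[0.50348066 0.08220056 0.17967403] [-3.14129887e+00  6.15618545e-05  3.09277755e+00] [-0.7028984  -0.02203284 -0.95256863] 0.057022744999584
```

View pics/n2.png

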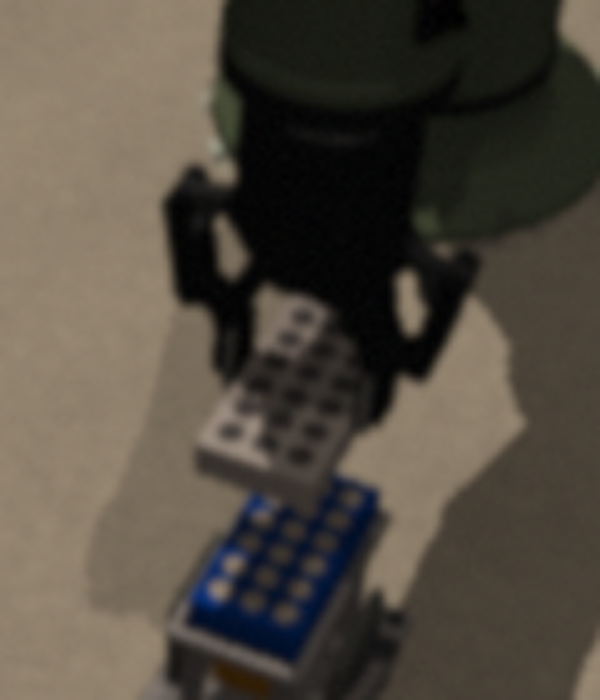

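servo_tool(
  plan=[
    [0,1.1,-10,0.002,0],
    [0,1.1,-25,0.002,0],
    [0,1.1,-40,0.002,0],
    [0,1.1,-55,0.002,0],
    [0,1.1,-67,0.002,0],
    [0,1.1,-76,0.002,0],
    [0,1.1,-81,0.002,0],
    [0,1.1,-83,0.002,0],
    [0,1.1,-84,0.002,0],
    [0,1.1,-84,0.002,0],
  ],
)

```text
clock: 19.33
position: [0.5036, 0.0844, 0.0958]
tool_rot: [3.141, 0.0, 3.097]
force: [-0.7, 0.0, -0.4]
grip_width: 0.0571
```

servo_tool(
  plan=[
    [0,0,-0.5,0,0],
    [0,0,-1,0,0],
    [0,0,-1.5,0,0],
    [0,0,-2,0,0],
    [0,0,-2.5,0,0],
    [0,0,-2.5,0,0],
    [0,0,-2.5,0,0],
    [0,0,-2.5,0,0],
    [0,0,-2.5,0,0],
    [0,0,-2.5,0,0],
  ],
)

```text
clock: 20.17
position: [0.5034, 0.0844, 0.0931]
tool_rot: [-3.142, 0.0, 3.097]
force: [0.2, 0.1, -0.8]
grip_width: 0.0569
```

servo_tool(
  plan=[
    [0,-1,0,-0.002,0],
    [0,-1,0,-0.002,0],
    [0,-1,-0.4,-0.002,0],
    [0,-1,-0.7,-0.002,0],
    [0,-1,-1,-0.002,0],
    [0,-1,-1,-0.002,0],
    [0,-1,-1,-0.002,0],
    [0,-1,-1,-0.002,0],
    [0,-1,-1,-0.002,0],
    [0,-1,-1,-0.002,0],
  ],
)

```text
clock: 21.0
position: [0.5035, 0.0834, 0.0925]
tool_rot: [3.141, 0.0, 3.095]
force: [-3.0, -0.7, 11.5]
grip_width: 0.057
```

Contact (11 N). Release, retreat up.

servo_tool(
  plan=[
    [0,0,0.3,0,-0.3],
    [0,0,0.3,0,-0.45],
    [0,0,0.3,0,-0.6],
    [0,0,0.3,0,-0.7],
    [0,0,0.3,0,-0.7],
    [0,0,10,0,-0.7],
    [0,0,25,0,-0.7],
    [0,0,45,0,-0.7],
    [0,0,75,0,-0.7],
    [0,0,105,0,-0.7],
  ],
)

```text
clock: 21.83
position: [0.503, 0.0831, 0.1986]
tool_rot: [-3.141, -0.001, 3.094]
force: [0.1, 0.8, 0.2]
grip_width: 0.0725
```

servo_tool(
  plan=[
    [0,20,20,-0.12,-0.7],
    [15,45,40,-0.24,-0.7],
    [35,80,50,-0.36,-0.7],
    [55,90,50,-0.48,-0.7],
    [75,90,50,-0.6,-0.7],
    [95,90,50,-0.72,-0.7],
    [110,90,50,-0.84,-0.7],
    [116,90,50,-0.96,-0.7],
    [116,90,50,-1.08,-0.7],
    [116,90,50,-1.2,-0.7],
  ],
)

```text
clock: 22.67
position: [0.6196, 0.1732, 0.2475]
tool_rot: [-3.141, 0.0, 1.888]
force: [0.0, -0.4, 0.3]
grip_width: 0.0726
```

```bash
python3 look.py p; python3 -c "
from m import *
b=cv2.imread('pics/p_s.png');a=cv2.imread('pics/p_t.png')
crop('',b,290,80,130,150,4,'pics/p2.png')
crop('',a,220,140,130,130,4,'pics/p1.png')"
```

```text
[0.61927374 0.17349973 0.24746695] [-3.14130747e+00  3.57956767e-04  1.89203031e+00] [ 0.53277659 -0.00307624 -0.16832831] 0.07234696986143815
```

View pics/p2.png

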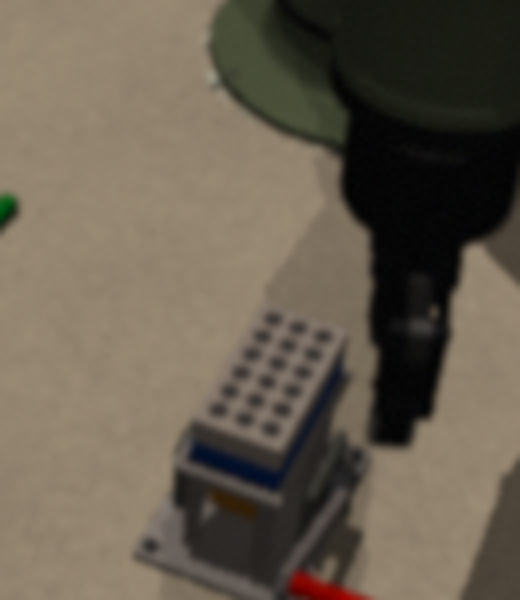

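View pics/p1.png

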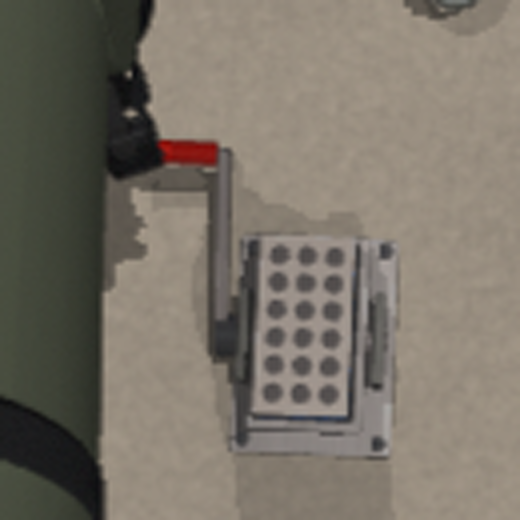

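```bash
python3 -c "
from m import *
a=cv2.imread('pics/p_t.png');b=cv2.imread('pics/p_s.png')
for th in(95,105,115): print(dots('top',a,(283,198,26,46),lambda r:r[...,2]<th,.133),dots('scene',b,(338,155,38,36),lambda r:r[...,2]<th,.133))
rd=lambda r:(r[...,2]>110)&(r[...,1]<60)
print(blob('scene',b,(355,215,45,30),rd,.093))
"
```

```text
(18, (array([505. ,  86.1]), array([34. , 84.1]), -0.048), array([505. ,  86.1])) (18, (array([504.9,  82.3]), array([33.8, 83.9]), -0.045), array([504.9,  82.3]))
(18, (array([504.9,  86. ]), array([33.9, 84. ]), -0.047), array([505.,  86.])) (1, (array([547.4,  97.2]), array([0., 0.]), 0.0), array([547.4,  97.2]))
(18, (array([504.9,  86. ]), array([33.9, 84. ]), -0.047), array([504.9,  86. ])) 0
(array([616.9, 164.6]), array([13.5, 50.4]), 1.421)
```

servo_tool(
  plan=[
    [2,-1,0,-0.12,-0.5],
    [2,-1,0,-0.24,-0.5],
    [2,-1,0,-0.368,-0.5],
    [2,-1,-20,-0.368,-0.5],
    [2,-1,-45,-0.368,-0.5],
    [2,-1,-70,-0.368,-0.5],
    [2,-1,-90,-0.368,-0.5],
    [2,-1,-100,-0.368,-0.5],
    [2,-1,-100,-0.368,-0.5],
    [2,-1,-100,-0.368,-0.5],
  ],
)

```text
clock: 23.6
position: [0.6217, 0.1724, 0.1479]
tool_rot: [3.141, -0.0, 1.529]
force: [0.5, 0.0, 0.5]
grip_width: 0.0642
```

```bash
python3 look.py q; python3 -c "
from m import *
b=cv2.imread('pics/q_s.png');a=cv2.imread('pics/q_t.png')
crop('',b,330,120,110,130,5,'pics/q2.png')
crop('',a,220,140,110,110,5,'pics/q1.png')"
```

```text
[0.62214202 0.1725531  0.14859952] [ 3.13994573e+00 -7.96440779e-04  1.52779089e+00] [-0.05564853 -0.34609278  0.36055836] 0.06429365702857225
```

View pics/q2.png

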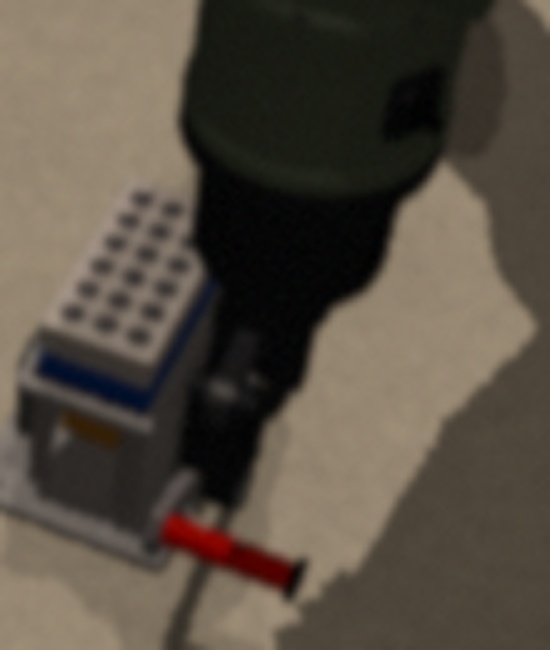

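View pics/q1.png

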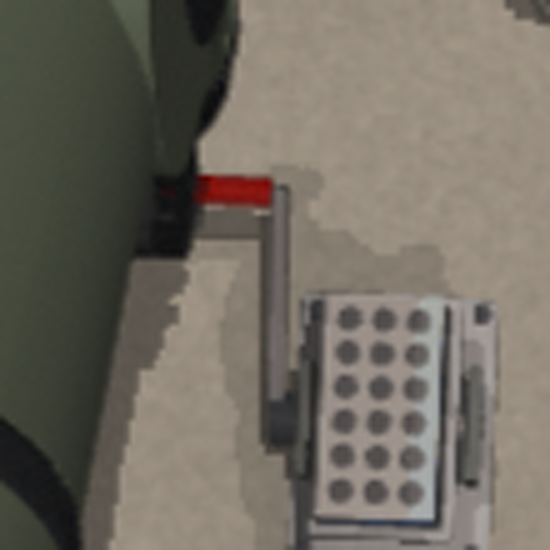

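```bash
python3 -c "
from m import *
for z in(.15,.16,.17,.18,.19): print(z,(proj('scene',[[.66,.172,z],[.584,.172,z]])-[330,120])*5)
print((proj('scene',[[.6213,.1722,.093]])-[330,120])*5,(proj('top',[[.6213,.1722,.093]])-[220,140])*5)
"
```

```text
0.15 [[214.0199679  544.21708063]
 [268.85622068 416.57490009]]
0.16 [[216.53589885 530.57012427]
 [271.70562325 402.51238033]]
0.17 [[219.09549716 516.68630667]
 [274.60217262 388.21717924]]
0.18 [[221.69990963 502.55940729]
 [277.54704869 373.68347368]]
0.19 [[224.35032359 488.18298584]
 [280.54147109 358.90524451]]
[[228.45872028 552.74709501]] [[214.12898192 187.84678498]]
```

servo_tool(
  plan=[
    [-0.5,0,-12,-0.004,-0.5],
    [-0.5,0,-28,-0.004,-0.5],
    [-0.5,0,-44,-0.004,-0.5],
    [-0.5,0,-60,-0.004,-0.5],
    [-0.5,0,-75,-0.004,-0.5],
    [-0.5,0,-88,-0.004,-0.5],
    [-0.5,0,-95,-0.004,-0.5],
    [-0.5,0,-98,-0.004,-0.5],
    [-0.5,0,-98,-0.004,-0.5],
    [-0.5,0,-98,-0.004,-0.5],
  ],
)

```text
clock: 24.53
position: [0.6213, 0.1724, 0.0496]
tool_rot: [3.141, -0.0, 1.523]
force: [0.1, 0.1, 0.3]
grip_width: 0.0641
```

```bash
python3 look.py r; python3 -c "
from m import *
b=cv2.imread('pics/r_s.png');a=cv2.imread('pics/r_t.png')
crop('',b,330,120,110,130,5,'pics/r2.png')"
```

```text
[0.62137787 0.17255455 0.04988359] [ 3.14057150e+00 -4.66018859e-04  1.52275576e+00] [0.85966286 0.34336302 0.2433595 ] 0.06424918863109373
```

View pics/r2.png

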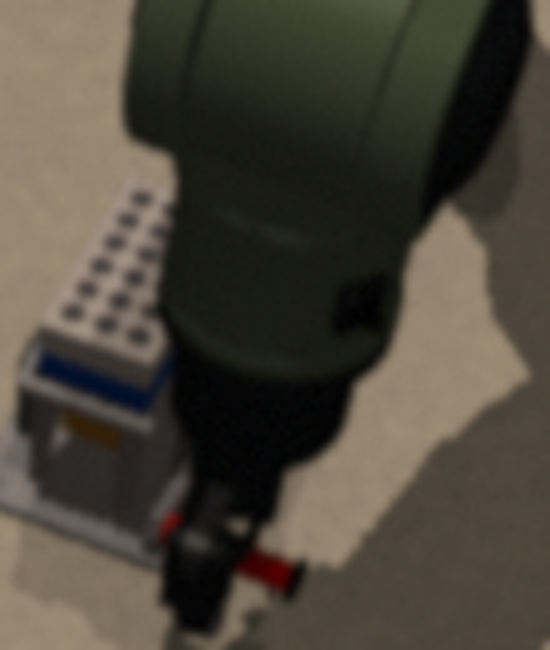

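servo_tool(
  plan=[
    [0,0,-4,0,-0.5],
    [0,0,-7,0,-0.5],
    [0,0,-7,0,-0.5],
    [0,0,-7,0,-0.2],
    [0,0,-7,0,0.1],
    [0,0,-7,0,0.4],
    [0,0,-7,0,0.7],
    [0,0,-7,0,0.9],
    [0,0,-7,0,0.9],
    [0,0,-7,0,0.9],
  ],
  squeeze=60,
)

```text
clock: 25.47
position: [0.6201, 0.1725, 0.0419]
tool_rot: [-3.14, 0.0, 1.523]
force: [-6.2, -0.6, 1.6]
grip_width: 0.0144
```

servo_tool(
  plan=[
    [0,0,0,0,0.9],
    [0,0,0,0,0.9],
    [0,0,0,0,0.9],
    [0,0,0,0,0.9],
    [0,0,0,0,0.9],
    [0,0,0,0,0.9],
    [0,0,0,0,0.9],
    [0,0,0,0,0.9],
    [0,0,0,0,0.9],
    [0,0,0,0,0.9],
  ],
)

```text
clock: 26.3
position: [0.62, 0.1725, 0.0419]
tool_rot: [-3.14, 0.0, 1.523]
force: [-5.9, 0.7, 2.0]
grip_width: 0.0146
```

```bash
python3 look.py t; python3 -c "
from m import *
b=cv2.imread('pics/t_s.png');a=cv2.imread('pics/t_t.png')
crop('',b,330,120,110,130,5,'pics/t2.png')"
```

```text
[0.6200369  0.17250383 0.04187207] [-3.13981086e+00  8.81368430e-05  1.52288339e+00] [-6.19353708 -0.66889848  1.62774933] 0.0142860750952311
```

View pics/t2.png

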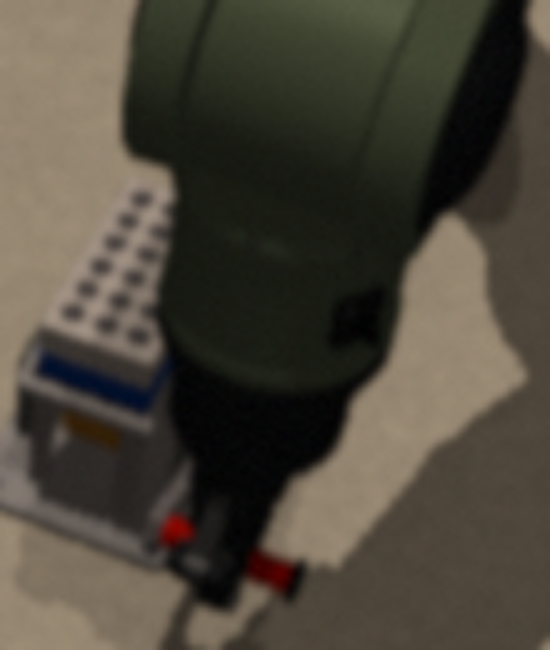

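```bash
python3 -c "
import numpy as np
for A,B in((1.2,.6),(.6,0)):
  r=[]
  for k in range(1,11):
    f=A+(B-A)*k/10;d=120*(np.sin(f)-np.sin(A));r.append([round(.9989*d,1),round(-.047*d,1),round(120*(np.cos(f)-np.cos(A)),1),0,.9])
  print(r)"
```

```text
[[np.float64(-2.8), np.float64(0.1), np.float64(6.6), 0, 0.9], [np.float64(-6.0), np.float64(0.3), np.float64(13.1), 0, 0.9], [np.float64(-9.6), np.float64(0.5), np.float64(19.3), 0, 0.9], [np.float64(-13.5), np.float64(0.6), np.float64(25.3), 0, 0.9], [np.float64(-17.8), np.float64(0.8), np.float64(31.1), 0, 0.9], [np.float64(-22.5), np.float64(1.1), np.float64(36.6), 0, 0.9], [np.float64(-27.4), np.float64(1.3), np.float64(41.8), 0, 0.9], [np.float64(-32.7), np.float64(1.5), np.float64(46.7), 0, 0.9], [np.float64(-38.2), np.float64(1.8), np.float64(51.3), 0, 0.9], [np.float64(-44.0), np.float64(2.1), np.float64(55.6), 0, 0.9]]
[[np.float64(-6.1), np.float64(0.3), np.float64(3.9), 0, 0.9], [np.float64(-12.3), np.float64(0.6), np.float64(7.4), 0, 0.9], [np.float64(-18.8), np.float64(0.9), np.float64(10.5), 0, 0.9], [np.float64(-25.5), np.float64(1.2), np.float64(13.3), 0, 0.9], [np.float64(-32.3), np.float64(1.5), np.float64(15.6), 0, 0.9], [np.float64(-39.2), np.float64(1.8), np.float64(17.5), 0, 0.9], [np.float64(-46.2), np.float64(2.2), np.float64(19.0), 0, 0.9], [np.float64(-53.3), np.float64(2.5), np.float64(20.1), 0, 0.9], [np.float64(-60.5), np.float64(2.8), np.float64(20.7), 0, 0.9], [np.float64(-67.7), np.float64(3.2), np.float64(21.0), 0, 0.9]]
```

servo_tool(
  plan=[
    [-2.8,0.1,6.6,0,0.9],
    [-6,0.3,13.1,0,0.9],
    [-9.6,0.5,19.3,0,0.9],
    [-13.5,0.6,25.3,0,0.9],
    [-17.8,0.8,31.1,0,0.9],
    [-22.5,1.1,36.6,0,0.9],
    [-27.4,1.3,41.8,0,0.9],
    [-32.7,1.5,46.7,0,0.9],
    [-38.2,1.8,51.3,0,0.9],
    [-44,2.1,55.6,0,0.9],
  ],
)

```text
clock: 27.23
position: [0.5794, 0.1746, 0.0999]
tool_rot: [3.135, -0.001, 1.522]
force: [14.1, 1.8, 6.7]
grip_width: 0.0143
```

```bash
python3 look.py u; python3 -c "
from m import *
b=cv2.imread('pics/u_s.png');a=cv2.imread('pics/u_t.png')
crop('',b,310,100,130,150,5,'pics/u2.png')"
```

```text
[0.57906228 0.17464923 0.1004007 ] [ 3.13543642e+00 -1.64905475e-03  1.52246941e+00] [10.83503597  0.3148355   7.02775959] 0.014086032052154394
```

View pics/u2.png

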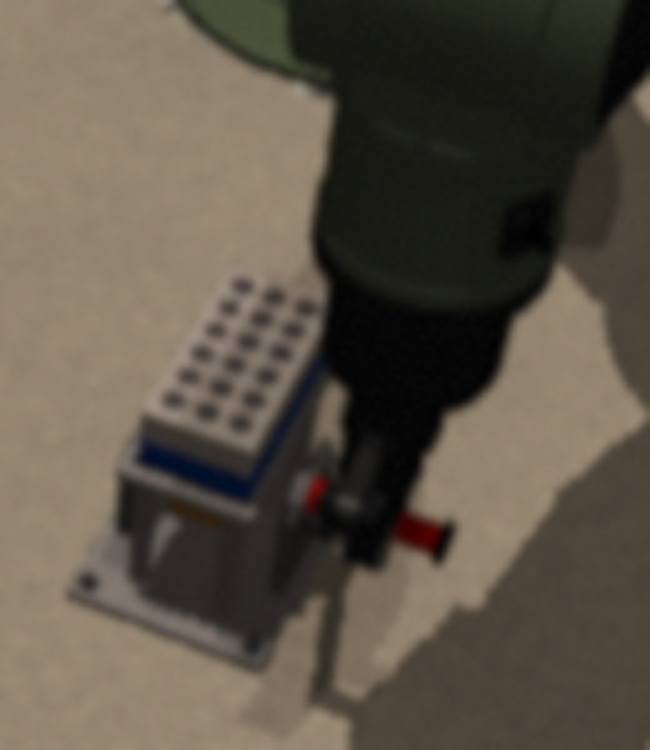

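servo_tool(
  plan=[
    [-6.1,0.3,3.9,0,0.9],
    [-12.3,0.6,7.4,0,0.9],
    [-18.8,0.9,10.5,0,0.9],
    [-25.5,1.2,13.3,0,0.9],
    [-32.3,1.5,15.6,0,0.9],
    [-39.2,1.8,17.5,0,0.9],
    [-46.2,2.2,19,0,0.9],
    [-53.3,2.5,20.1,0,0.9],
    [-60.5,2.8,20.7,0,0.9],
    [-67.7,3.2,21,0,0.9],
  ],
)

```text
clock: 28.17
position: [0.5131, 0.178, 0.1221]
tool_rot: [3.132, -0.003, 1.522]
force: [7.3, 1.7, 15.3]
grip_width: 0.014
```

```bash
python3 look.py v; python3 -c "
from m import *
b=cv2.imread('pics/v_s.png');a=cv2.imread('pics/v_t.png')
crop('',b,310,80,130,150,5,'pics/v2.png')"
```

```text
[0.51176001 0.17811191 0.12191235] [ 3.13470379 -0.00330735  1.52218725] [ 6.36170915 -1.43029148 29.97615688] 0.01420979155233128
```

View pics/v2.png

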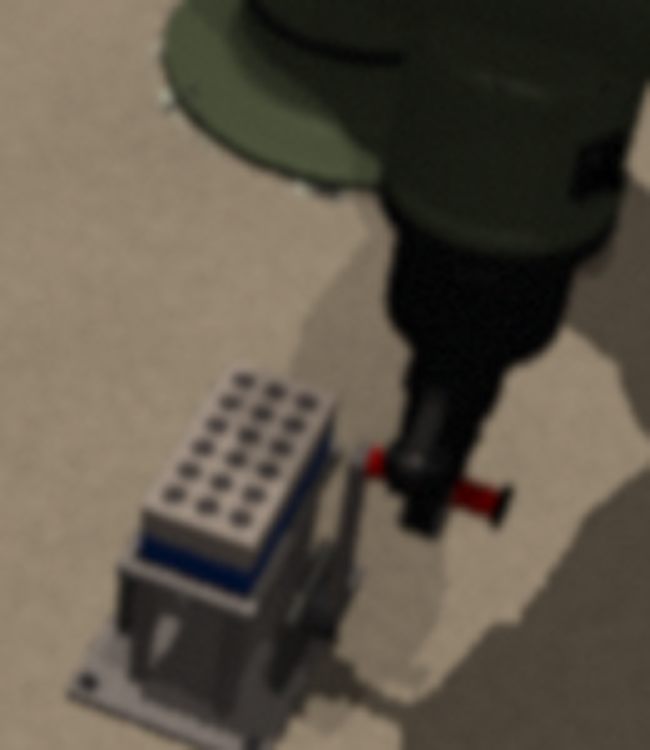

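servo_tool(
  plan=[
    [-1,0,1,0,0.9],
    [-2,0,2,0,0.9],
    [-2,0,2,0,0.9],
    [-2,0,2,0,0.9],
    [-2,0,2,0,0.9],
    [-2,0,2,0,0.9],
    [-2,0,2,0,0.9],
    [-2,0,2,0,0.9],
    [-2,0,2,0,0.9],
    [-2,0,2,0,0.9],
  ],
)

```text
clock: 29.1
position: [0.5089, 0.1781, 0.1223]
tool_rot: [3.137, -0.002, 1.522]
force: [7.7, 1.5, 4.8]
grip_width: 0.0143
```

```bash
python3 look.py w; python3 -c "
from m import *
b=cv2.imread('pics/w_s.png');a=cv2.imread('pics/w_t.png')
crop('',b,310,80,130,150,5,'pics/w2.png')
for th in(95,100,105): print(dots('scene',b,(338,152,40,36),lambda r:r[...,2]<th,.1458))
rd=lambda r:(r[...,2]>90)&(r[...,1]<50)
m=rd(b.astype(int));m[:, :370]=0;m[:,420:]=0;m[:150]=0;m[200:]=0
y,x=np.nonzero(m);print(rect('scene',np.c_[x,y],.17))
print(proj('scene',[[.5094,.1774,.17]]))
print((proj('scene',[[.5094,.1774,.17]])-[310,80])*5)
"
```

```text
[0.5089393  0.17806496 0.12224117] [ 3.13743958e+00 -1.73536592e-03  1.52248034e+00] [8.40833877 2.12567372 4.51893721] 0.014260119982936744
(18, (array([505. ,  82.4]), array([33.5, 84. ]), -0.05), array([504.9,  82.4]))
(16, (array([505. ,  82.3]), array([33.5, 83.9]), -0.048), array([506.9,  80.3]))
(10, (array([505. ,  82.4]), array([33.5, 83.8]), -0.048), array([518. ,  75.1]))
(array([504.5, 146.2]), array([3.2, 8. ]), -0.027)
[[397.11614581 175.35304318]]
[[435.58072903 476.76521588]]
```

View pics/w2.png

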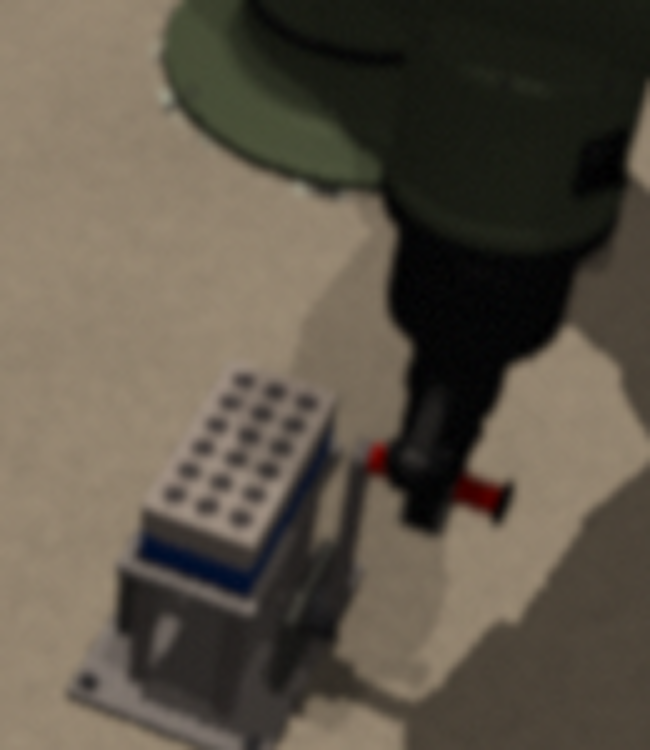

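View pics/w_t.png

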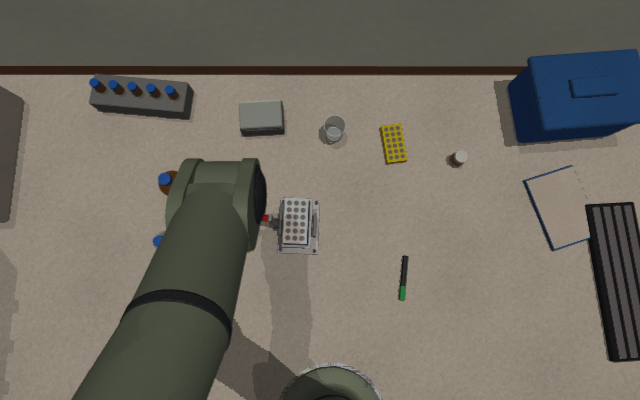

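```bash
python3 -c "
from m import *
a=bot.grab_frame('top')
for th in(95,105,110): print(dots('top',a,(281,196,29,46),lambda r:r[...,2]<th,.1458))
s=bot.observe();print(s['position'],s['force'],s['qd'].round(4),s['clock'],s['grip_width'])
bot.job_done()"
```

```text
(18, (array([505.2,  86.1]), array([33.7, 84.6]), -0.044), array([505.4,  86.5]))
(18, (array([505. ,  86.2]), array([33.9, 84.4]), -0.05), array([505. ,  86.1]))
(18, (array([505. ,  86.1]), array([33.9, 84.3]), -0.05), array([504.9,  86. ]))
[0.50895171 0.17806544 0.12225468] [7.83083508 0.82547786 3.61316038] [-0.0026  0.001  -0.0011 -0.0006  0.0003 -0.0006  0.0002] 29.25 0.014085658496341196
the job is handed in; nothing more can be done
```

I placed the blue tray on the deck, stacked the white tray on it, swung the lever upright by the red handle, and handed in at 29 s still holding it. No verdict was reported, so what follows is what my own checks showed.

**Last checks**
- **Blue tray:** it sat about 1 mm from the middle of the deck pad and square to it to within a few thousandths of a radian. I measured this before the white tray went on.
- **White tray:** it was within about 0.6 mm and 0.002 rad of blue when placed. After the lift, its position in both pictures was unchanged and fit a deck raised by 12.8 mm.
- **Lever:** the handle is about 0.5 mm in x from directly over the shaft, which I estimate as within about 0.03 rad of upright. I worked this out from the tool position, as the joint angle can't be read directly.
- **Grip:** the jaws were closed on the handle at 14.1 mm. The force on the tool was steady at about 8–9 N, and the arm was at rest.
- **Bystanders:** the spare tray, beaker, marker and jar look unmoved in the last top picture. The bottles are partly hidden by the arm there, and I moved nothing near them.

**What failed or disagreed**
- **First grasp on blue:** the fingers closed above the tray without moving it. The open fingertips sit about 25 mm above the reported tool point, more than the stated figure suggested. I went lower and the second grasp held.
- **Cameras:** the two views disagree by about 3.5 mm in y throughout, so I used their average.
- **Lever swing:** the upward force on the tool briefly reached 30 N near the top. I eased it off by 2 mm before handing in.

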